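# Take the screwed transport cap off an inverter's coolant port

### The job

The inverter is about to go on the cooling loop: unscrew the red transport cap from its coolant port, with never more than a fingertip push or pull on its delicate plastic thread in any direction (centre your grip on it by feel), keep hold of it as it comes off the last turn, and lay it flat, open side down, in the grey parts tray. Set it down rather than dropping it, and leave the inverter, the tray and everything else on the bench where they are.

Things in the scene. Friction and masses are not known exactly. Their poses are not given: they have to be found in the camera images.
- cap_center (a point): Red ribbed plastic cap, 40 mm across, 32 mm tall, about 60 g, closed on top (white mark), open below. This point is its centre on the axis, half-way up; z runs along the axis, out through the top. At the start it is screwed fully home on the port. Grip it at any angle round the axis, upper half best; below it there are only a 25 mm neck and, 7 mm down, a 33 mm collar.
- port: Fixed threaded neck under the cap, at the inverter's front, on the left seen from the robot (the right-hand port has a black connector). Origin: centre of the neck's rim, 0.5 mm below the centre of a cap that is home. z points out along the neck, which leans 0.35 rad from vertical to the inverter's front. See thread for the thread.
- thread (a point): A point on the neck's axis 8 mm below its rim, amid the thread. Single-start right-hand thread: unscrews anticlockwise seen from above, rises 5.5 mm per turn, comes free after about 1.5 turns (8.3 mm); lift 7 mm more along the neck to clear the rim. Loose fit: play 0.6 mm along the axis, 0.5 mm sideways. It turns easily and does not run back when let go.
- inverter: The inverter, fixed: aluminium housing with an open green circuit board (top 113 mm up) and two upright copper blades at the rear right, on four posts over a black board 220 x 270 x 25 mm. Origin under the centre of the black board, front towards its -x, z up.
- tray: Grey parts tray, loose, empty, 150 x 150 x 22 mm outside, walls and floor 4 mm thick, dark mat inside; it may stand on the left or on the right. Origin at its underside centre, z up. The cap standing in it has its centre 20 mm above this origin.
- screw_box: open blue box with four compartments of screws, 140 x 140 x 30 mm; origin under its centre; to be left alone
- multimeter: yellow and black hand-held multimeter lying flat, 155 x 78 x 36 mm; origin under its centre; to be left alone
- screwdriver: orange-handled screwdriver lying flat, 200 mm long; to be left alone
- wrench: steel wrench lying flat, 180 mm long; to be left alone
- blue_cap: blue cap of the other port, lying on the bench, 40 mm across, 20 mm tall; origin under its centre; to be left alone
There are look-alikes about, which are no part of the job. Of the things like the part that bears cap_center, leave any that is black, pink or yellow; of the rest the larger one is meant.

How it is judged:
By the outcome, as a careful person would: the job done as asked, in the order asked, and still so for the second after the job is handed in, with the robot touching nothing.
It also fails if it takes over 72 s, if anything falls off the work surface, if the arm or the gripper's body presses on something with over 40 N, if the wrist force passes 120 N, or if a joint passes its speed limit or range.

### The arm

A 7-joint arm with a two-finger parallel gripper is mounted at the origin on the work surface. World frame = base frame: x ahead of the robot, y to its left, z up, the work surface at z = 0. Lengths are in m, angles in rad, forces in N, time in s.
With the tool pointing down it reaches from about 0.4 to 0.85 m from the base axis. Payload 10.4 kg.
Tool frame: the origin (TCP) lies midway between the tips of the shut fingers; the grasp point (between the pads) lies 19 mm behind it; z points along the fingers, y is the line along which they close (so a half turn about z gives the same grasp; the last joint's range is limited). The gripper opens to 87 mm and grips with 3 to 60 N. Pads are 19 mm wide; open, the fingers measure 117 mm over their backs; the gripper's body (75 mm by 190 mm) begins 51 mm behind the grasp point.
Start: joints at [-1.273, 0.332, -0.065, 1.46, 0.022, 1.35, -0.088], TCP at [0.197, 0.593, 0.201] pointing down, gripper open.
Joint ranges: [-2.6, 2.6], [-0.5, 2.12], [-1.47, 1.34], [0.16, 2.42], [-1.27, 4.41], [0.06, 2.06], [-2.6, 2.6]. Speed limits (rad/s): [2.22, 2.22, 2.79, 2.79, 3.14, 3.14, 3.14].

### API

Orientations are given as a unit quaternion [x, y, z, w].
In Python, from bench import sensors, eyes, order gives the robot as it stands.
- The arm moves only by the tool arm_command, never from a script. Its argument "steps" is a list of rows, each an object with "rot": the turn, a rotation vector about the world's x, y, z in degrees, a list of three; "slide": the shift along the world's x, y, z in m, a list of three; "grip": the opening, from 0 (shut) to 1 (fully open). A call has exactly 8 rows; each row shifts and turns the commanded pose from where the row before left it; what a row does not reach is not made up. A row lasts 1/8 s, in which the tool goes at most 62.5 mm and 10.7 degrees, less where a joint would pass 70% of its speed; a pose out of reach is approached as far as the arm can. A call with a gripper value outside its range is refused whole. The fingers move at their own pace and stop on an object; "newtons" is the grip in N (left out, the last holds). Time passes only in rows, so rows that do not move let the fingers close, or fill a call up. It gives the time, the measured TCP pose, the force, the opening and the grip force at its end, in the units of the state.
- sensors.read_state(): the state, without advancing time (a new reading comes with each control period).
- eyes.camera(name): name is "side" or "top" or "wrist"; returns a dict with "pixels" (384x512x3 uint8, red, green, blue), "intrinsics" (3x3 intrinsics, pixels), "pose" (4x4, takes a point from camera to world coordinates). Camera axes: x right, y down, z forward; pixel columns grow to the right and rows downward; lengths in m; the calibration is good to about 2 mm. A picture is of the moment at which its call begins. There is no depth.
- order.close_job(): hands the job in; it is judged then, once.
Trained networks look in a picture, given as the dict that the camera call returned (one of the last four; its "shot" number tells which), for a name from the list of things; names that differ only in an ending like _2 or _b are one class to them, and where a whole thing is asked for, a point or a joint stands for the part that bears it (a point fixed in the world has none). Each returns a list of dicts, best first, with "conf" (0 to 1); they miss things now and then, are a little off and sometimes report something else, mostly with a low value. They report only what shows in the picture. A call takes as long as a camera call. They do not tell look-alikes from the thing itself.
- eyes.look_for(name, picture): "bbox" ([left, top, right, bottom] in pixels, round what is visible of it).
The state is a dict: "time": time; "joint_positions": joint angles; "joint_vel": joint speeds; "joint_torque": joint torques, N m; "ee_pos": TCP position; "eef_rot": TCP orientation; "ft_force": force on the tool from outside, world axes, zero at the start; "torque": the same for the moment, N m; "width": finger opening in m; "grip_force": force on a finger pad.
Only numpy, scipy, OpenCV 4.12 (cv2) and the standard library are available. Lean on these libraries where they do the work, as an engineer would, in place of code of your own. Each camera call takes 0.05 s, during which the arm holds its last target. There are 200 camera calls.

## Working session

There is one attempt and no reset: what is moved stays moved. The work goes in short steps, Python scripts to look and compute and a tool call to move; the robot and the scene stay as the last step left them, time stands still between calls to the robot, and variables do not carry over. Pictures are saved under pics/ and viewed, at most 10 in all, crops included, and the job is handed in when it is done.

Besides the shell and the picture viewer there is one more tool, called in YAML: its name, and indented under it one key for each argument. arm_command: Moves the arm, as the interface text tells. Its arguments: {"type":"object","properties":{"steps":{"type":"array","items":{"type":"object","properties":{"rot":{"type":"array","items":{"type":"number"}},"slide":{"type":"array","items":{"type":"number"}},"grip":{"type":"number"}}}},"newtons":{"type":"number"}},"required":["steps"]}

```bash
mkdir -p pics; ls; cat > h.py <<'E'
import numpy as np, cv2
from scipy.spatial.transform import Rotation as R
from bench import sensors, eyes, order
def shot(n,fn=None):
    p=eyes.camera(n)
    if fn: cv2.imwrite('pics/'+fn,cv2.cvtColor(p['pixels'],cv2.COLOR_RGB2BGR))
    return p
def ray(p,uv):
    T=np.array(p['pose']);K=np.array(p['intrinsics'])
    d=T[:3,:3]@np.linalg.inv(K)@[uv[0],uv[1],1]
    return T[:3,3],d/np.linalg.norm(d)
def onz(p,uv,z):
    o,d=ray(p,uv); return o+d*(z-o[2])/d[2]
def proj(p,X):
    T=np.array(p['pose']);K=np.array(p['intrinsics'])
    c=T[:3,:3].T@(np.array(X)-T[:3,3]); q=K@c; return q[:2]/q[2]
def tri(*pr):
    A=np.zeros((3,3));b=np.zeros(3)
    for p,uv in pr:
        o,d=ray(p,uv);M=np.eye(3)-np.outer(d,d);A+=M;b+=M@o
    return np.linalg.solve(A,b)
E
python3 - <<'E'
from h import *
np.set_printoptions(precision=3,suppress=True)
P={n:shot(n,n+'0.png') for n in('side','top','wrist')}
for n in('side','top'):
    print(n,np.array(P[n]['pose'])[:3].tolist(),P[n]['intrinsics'][0])
    for t in('cap_center','port','inverter','tray','screw_box','multimeter','blue_cap'):
        print(t,[(np.round(d['bbox']).tolist(),round(d['conf'],2)) for d in eyes.look_for(t,P[n])][:5])
a=np.hstack([P['side']['pixels'],P['top']['pixels']])
s=sensors.read_state();print(s)
E
```

```text
pics
side [[-0.9186734669608759, -0.29191690171420714, 0.2661270065131728, 0.2695117791530571], [-0.39493668432878365, 0.6924096468451536, -0.6038161113510935, 0.5217463043879652], [-0.008004778165011947, -0.6598131579844004, -0.7513870640869335, 0.7497144775871075]] [346.671   0.    255.193]
cap_center [([290.0, 288.0, 310.0, 310.0], 0.76), ([218.0, 205.0, 236.0, 224.0], 0.68), ([286.0, 231.0, 300.0, 249.0], 0.67), ([255.0, 244.0, 270.0, 260.0], 0.55), ([62.0, 290.0, 145.0, 348.0], 0.2)]
port []
inverter [([143.0, 148.0, 270.0, 265.0], 0.73)]
tray [([269.0, 121.0, 331.0, 166.0], 0.78)]
screw_box [([173.0, 299.0, 271.0, 381.0], 0.72)]
multimeter [([63.0, 290.0, 143.0, 346.0], 0.9)]
blue_cap [([258.0, 269.0, 275.0, 288.0], 0.74)]
top [[0.02020783800137586, -0.9977632050135791, 0.06371993412065492, 0.40113021791558867], [-0.9997932651838703, -0.020310241221653282, -0.0009596845799876817, -0.02756105993268678], [0.0022517051949489646, -0.06368736784126594, -0.9979673586852258, 1.5694979690557602]] [455.423   0.    252.856]
cap_center [([228.0, 217.0, 242.0, 232.0], 0.53), ([215.0, 200.0, 219.0, 208.0], 0.52), ([185.0, 241.0, 199.0, 251.0], 0.49), ([206.0, 172.0, 221.0, 186.0], 0.47), ([176.0, 158.0, 188.0, 158.0], 0.43)]
port []
inverter [([196.0, 110.0, 285.0, 191.0], 0.78)]
tray [([320.0, 172.0, 370.0, 221.0], 0.66)]
screw_box [([123.0, 183.0, 172.0, 228.0], 0.61)]
multimeter [([124.0, 112.0, 151.0, 155.0], 0.69)]
blue_cap []
{'time': 0.85, 'joint_positions': array([-1.273,  0.332, -0.065,  1.46 ,  0.022,  1.35 , -0.088]), 'joint_vel': array([ 0.001, -0.001,  0.   ,  0.001,  0.001,  0.   , -0.001]), 'joint_torque': array([ -0.001, -62.303,   0.024, -39.011,  -0.061,   0.032,   0.   ]), 'ee_pos': array([0.197, 0.593, 0.201]), 'eef_rot': array([ 0.16 ,  0.987,  0.   , -0.   ]), 'ft_force': array([ 0.361, -0.105, -0.448]), 'torque': array([ 0.033, -0.   , -0.01 ]), 'grip_force': 0.0, 'width': 0.08736547965311654}
```

```bash
python3 - <<'E'
import cv2
s=cv2.imread('pics/side0.png');cv2.imwrite('pics/s1.png',cv2.resize(s,(800,600),interpolation=cv2.INTER_CUBIC))
t=cv2.imread('pics/top0.png')[90:270,110:380];cv2.imwrite('pics/t1.png',cv2.resize(t,(800,533),interpolation=cv2.INTER_CUBIC))
E
```

```text
(no output)
```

View pics/s1.png

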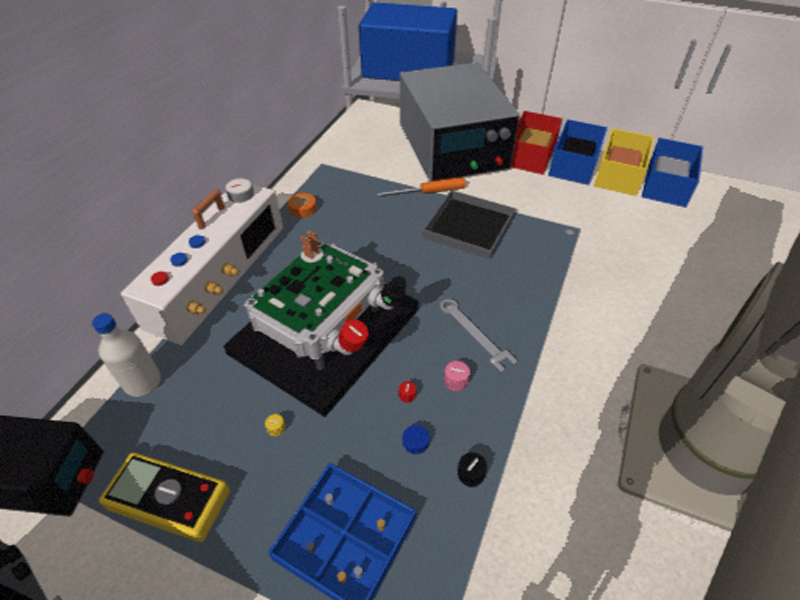

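View pics/t1.png

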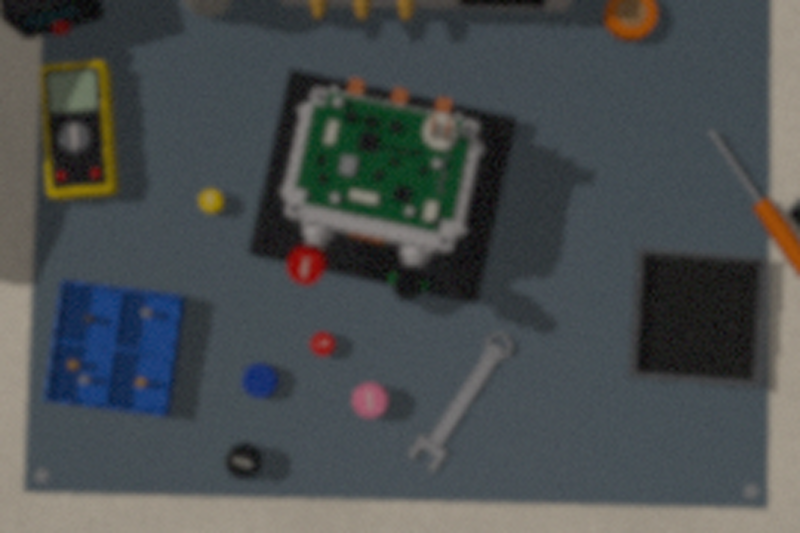

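Side view: the red cap on the port is at about (225,214) in full-image pixels. The look-alikes are small red (260,250), pink (292,240), yellow (176,272) and black (302,299). Black, pink and yellow are excluded by colour, so the larger red one, on the port at front left, is the target. Top view: cap about (213,179), tray about (346,196), to the robot's right.

```bash
python3 - <<'E'
from h import *
np.set_printoptions(precision=4,suppress=True)
S=shot('side');T=shot('top')
def red(p,c,r):
    im=p['pixels'].astype(int);m=((im[...,0]>90)&(im[...,0]>2.2*im[...,1])&(im[...,0]>2.2*im[...,2])).astype(np.uint8)
    k=np.zeros_like(m);k[c[1]-r:c[1]+r,c[0]-r:c[0]+r]=1
    ys,xs=np.nonzero(m*k);return np.array([(xs.min()+xs.max())/2,(ys.min()+ys.max())/2]),len(xs),(xs.min(),xs.max(),ys.min(),ys.max())
a=red(S,(225,214),15);b=red(T,(213,179),13);print(a,b)
X=tri((S,a[0]),(T,b[0]));print('cap',X,proj(S,X),proj(T,X))
f=lambda u,v:np.array([110+u/2.963,90+v/2.961])
C=np.array([onz(T,f(*q),.025)[:2] for q in((290,70),(250,250),(475,300),(515,118))]);print('board',C,C.mean(0))
x=(C[0]-C[1])+(C[3]-C[2]);y=(C[1]-C[2])+(C[0]-C[3]);print('yaw',np.arctan2(x[1],x[0]),np.arctan2(-y[0],y[1]),np.linalg.norm(x)/2,np.linalg.norm(y)/2)
Cb=np.array([onz(T,f(*q),.022)[:2] for q in((641,254),(760,262),(754,379),(636,371))]);print('tray',Cb,Cb.mean(0))
print(onz(S,((329+269)/2,(121+166)/2),.01))
p=S['pixels'][185:245,185:265];cv2.imwrite('pics/c1.png',cv2.cvtColor(cv2.resize(p,(800,600),interpolation=cv2.INTER_CUBIC),cv2.COLOR_RGB2BGR))
E
```

```text
(array([226. , 212.5]), 279, (np.int64(217), np.int64(235), np.int64(201), np.int64(224))) (array([212.5, 179. ]), 110, (np.int64(207), np.int64(218), np.int64(173), np.int64(185)))
cap [0.5298 0.099  0.1358] [225.5502 212.4684] [212.6213 179.2994]
board [[ 0.7657  0.1309]
 [ 0.5551  0.1713]
 [ 0.5027 -0.0883]
 [ 0.7148 -0.1308]] [0.6346 0.0207]
yaw -0.1937088604235598 -0.19551355636871917 0.2153888647339255 0.26572863040835043
tray [[ 0.5599 -0.2787]
 [ 0.5535 -0.4159]
 [ 0.4187 -0.4096]
 [ 0.4251 -0.2743]] [ 0.4893 -0.3447]
[ 0.4904 -0.3403  0.01  ]
```

View pics/c1.png

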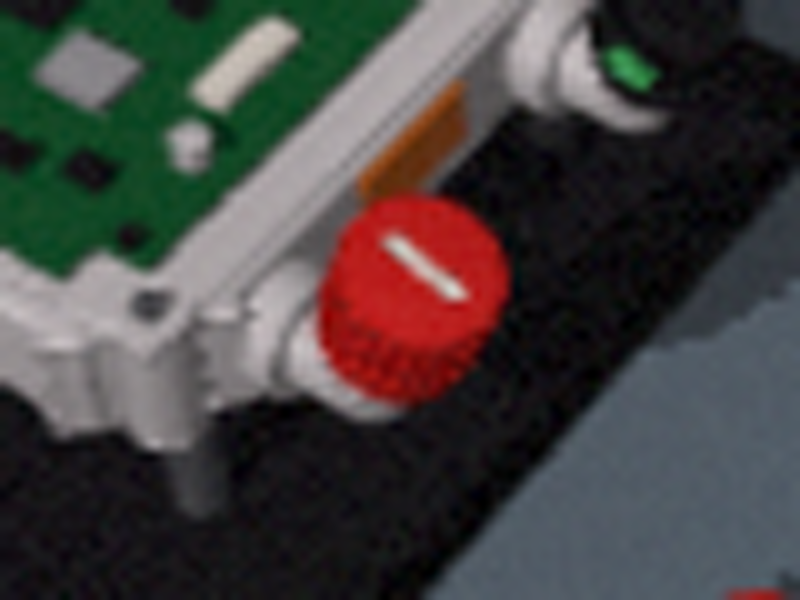

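```bash
cat >> h.py <<'E'
yaw=-0.195
fr=np.array([-np.cos(yaw),-np.sin(yaw),0])
a=np.array([0,0,np.cos(.35)])+np.sin(.35)*fr
def Rt(deg): # tool orientation, y in tilt plane pointing rear, turned deg anticlockwise about a
    y=-fr-a*(-fr@a); y/=np.linalg.norm(y); z=-a; x=np.cross(y,z)
    return R.from_rotvec(np.radians(deg)*a)*R.from_matrix(np.c_[x,y,z])
E
python3 - <<'E'
from h import *
np.set_printoptions(precision=4,suppress=True)
s=sensors.read_state()
c=np.array([.530,.099,.134]); tgt=c+.11*a
for d in(0,):
    r=(Rt(d)*R.from_quat(s['eef_rot']).inv()).as_rotvec(degrees=True)
    print(a,d,r,np.linalg.norm(r),tgt-s['ee_pos'])
E
```

```text
[-0.3364  0.0664  0.9394] 0 [ 11.0214 -18.9162 -81.8824] 84.75857995567108 [ 0.2959 -0.4868  0.0368]
```

arm_command:
  steps:
    - {"slide":[0.0185,-0.0304,0.0023],"rot":[0.69,-1.18,-5.12],"grip":1}
    - {"slide":[0.0185,-0.0304,0.0023],"rot":[0.69,-1.18,-5.12],"grip":1}
    - {"slide":[0.0185,-0.0304,0.0023],"rot":[0.69,-1.18,-5.12],"grip":1}
    - {"slide":[0.0185,-0.0304,0.0023],"rot":[0.69,-1.18,-5.12],"grip":1}
    - {"slide":[0.0185,-0.0304,0.0023],"rot":[0.69,-1.18,-5.12],"grip":1}
    - {"slide":[0.0185,-0.0304,0.0023],"rot":[0.69,-1.18,-5.12],"grip":1}
    - {"slide":[0.0185,-0.0304,0.0023],"rot":[0.69,-1.18,-5.12],"grip":1}
    - {"slide":[0.0185,-0.0304,0.0023],"rot":[0.69,-1.18,-5.12],"grip":1}

```text
time: 1.95
ee_pos: [0.3456, 0.3489, 0.2192]
eef_rot: [0.495, 0.864, 0.06, 0.072]
ft_force: [-0.8, -0.0, 1.1]
width: 0.0872
grip_force: 0.0
```

arm_command:
  steps:
    - {"slide":[0.0185,-0.0304,0.0023],"rot":[0.69,-1.18,-5.12],"grip":1}
    - {"slide":[0.0185,-0.0304,0.0023],"rot":[0.69,-1.18,-5.12],"grip":1}
    - {"slide":[0.0185,-0.0304,0.0023],"rot":[0.69,-1.18,-5.12],"grip":1}
    - {"slide":[0.0185,-0.0304,0.0023],"rot":[0.69,-1.18,-5.12],"grip":1}
    - {"slide":[0.0185,-0.0304,0.0023],"rot":[0.69,-1.18,-5.12],"grip":1}
    - {"slide":[0.0185,-0.0304,0.0023],"rot":[0.69,-1.18,-5.12],"grip":0.7}
    - {"slide":[0.0185,-0.0304,0.0023],"rot":[0.69,-1.18,-5.12],"grip":0.7}
    - {"slide":[0.0185,-0.0304,0.0023],"rot":[0.69,-1.18,-5.12],"grip":0.7}

```text
time: 2.95
ee_pos: [0.4942, 0.1047, 0.2375]
eef_rot: [0.763, 0.623, 0.111, 0.135]
ft_force: [-0.7, -0.3, -0.0]
width: 0.0657
grip_force: 0.0
```

```bash
python3 - <<'E'
from h import *
np.set_printoptions(precision=4,suppress=True)
W=shot('wrist','w1.png');s=sensors.read_state()
print({k:s[k] for k in('time','joint_positions','ee_pos','eef_rot','ft_force','width')})
print((Rt(0)*R.from_quat(s['eef_rot']).inv()).as_rotvec(degrees=True))
print(np.array(W['pose']),W['intrinsics'])
print(proj(W,[.530,.099,.134]))
print([(d['bbox'],d['conf']) for d in eyes.look_for('cap_center',W)])
E
```

```text
{'time': 3.0, 'joint_positions': array([-0.8182, -0.2385,  0.318 ,  2.0116,  0.3359,  1.1038, -0.8228]), 'ee_pos': array([0.4959, 0.1008, 0.2379]), 'eef_rot': array([0.7653, 0.6193, 0.1111, 0.1355]), 'ft_force': array([ 1.0948, -3.6874, -0.3566]), 'width': 0.06396970107469004}
[-0.0944  0.155   0.846 ]
[[ 0.9201 -0.2903  0.2628  0.448 ]
 [-0.1881 -0.9163 -0.3537  0.1972]
 [ 0.3435  0.276  -0.8977  0.4105]
 [ 0.      0.      0.      1.    ]] [[270.4324   0.     260.2742]
 [  0.     270.4324 187.621 ]
 [  0.       0.       1.    ]]
[259.3548 178.6421]
[([171.3, 167.9, 188.9, 191.4], 0.81), ([22.4, 130.4, 69.6, 165.9], 0.74), ([135.3, 213.2, 162.0, 246.0], 0.67), ([254.2, 50.6, 279.3, 73.5], 0.66), ([240.7, 155.6, 275.2, 198.6], 0.58)]
```

View pics/w1.png

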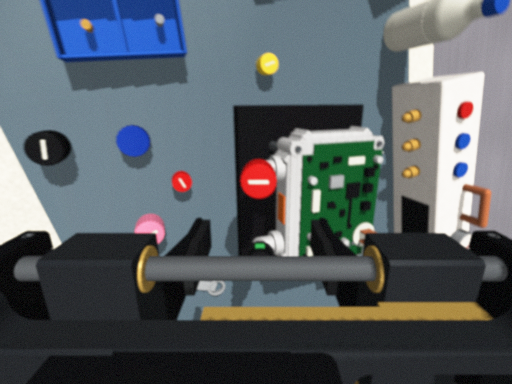

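The wrist view shows the red cap with its white mark at about (258,178) and the board edges parallel to the image axes, so the yaw is right. I'll fit a cap cylinder to the red outline in all three views.

```bash
cat > fit.py <<'E'
from h import *
from scipy.optimize import least_squares
def redbox(p,c,r):
    im=p['pixels'].astype(int);m=((im[...,0]>80)&(im[...,0]>2*im[...,1])&(im[...,0]>2*im[...,2])).astype(np.uint8)
    k=np.zeros_like(m);c=np.round(c).astype(int);k[max(0,c[1]-r):c[1]+r,max(0,c[0]-r):c[0]+r]=1
    ys,xs=np.nonzero(m*k);return np.array([xs.min()-.5,ys.min()-.5,xs.max()+.5,ys.max()+.5])
th=np.linspace(0,2*np.pi,73);e1=np.cross(a,[0,1,0]);e1/=np.linalg.norm(e1);e2=np.cross(a,e1)
CYL=np.array([.02*(np.cos(t)*e1+np.sin(t)*e2)+h*a for t in th for h in(-.016,.016)])
def mbox(p,c):
    q=np.array([proj(p,c+v) for v in CYL]);return np.r_[q.min(0),q.max(0)]
def fit(obs,c0):
    f=lambda c:np.concatenate([(mbox(p,c)-b)*w for p,b,w in obs])
    r=least_squares(f,c0,diff_step=1e-4);return r.x,f(r.x).reshape(-1,4)
E
python3 - <<'E'
from fit import *
np.set_printoptions(precision=4,suppress=True)
W=shot('wrist');T=shot('top');S=shot('side')
bw=redbox(W,(258,178),26)
oS=(S,np.array([216.5,200.5,235.5,224.5]),1);oT=(T,np.array([206.5,172.5,218.5,185.5]),1)
print(bw)
c0=np.array([.53,.099,.134])
for o in ([(W,bw,1),oS],[(W,bw,1),oS,oT],[oS,oT]):
    x,r=fit(o,c0);print(x,r.tolist())
s=sensors.read_state();print(s['ee_pos'],s['ft_force'],(Rt(0)*R.from_quat(s['eef_rot']).inv()).as_rotvec(degrees=True),s['width'],s['joint_positions'])
E
```

```text
[237.5 155.5 282.5 203.5]
[0.5251 0.1044 0.1531] [[1.5763768307585622, 0.716431297553072, -3.077362286939035, -2.3427822383993657], [-0.9412010311402526, -1.8480555556521097, 0.7397462498603034, -3.2604705317644687]]
[0.5276 0.101  0.1454] [[2.640329373864404, 1.857458284027075, -3.287342579620656, -2.515959142803297], [-0.9377475478921724, -1.0100590222933477, 0.5147662177846257, -2.6773058338933993], [-2.0026904673667048, -0.20920598292829595, 0.24743921437232075, 1.6709849480097603]]
[0.5298 0.0987 0.1351] [[-0.8864578682403987, 0.9748091580114533, 0.31106845216692136, -0.9895008739202069], [-0.8985186043269664, -0.5287071454329464, 1.227853962206865, 1.2384263733862326]]
[0.4932 0.1067 0.2373] [ 0.3387  0.796  -0.2043] [-0.0416 -0.0189  0.0608] 0.06131551272860879 [-0.8228 -0.2383  0.311   2.0124  0.3324  1.1054 -0.8191]
```

```bash
sed -i "s/(im\[...,0\]>2\*im\[...,1\])&(im\[...,0\]>2\*im\[...,2\])/(im[...,0]>2.8*im[...,1])\&(im[...,1]<1.35*im[...,2]+12)/" fit.py; python3 - <<'E'
from fit import *
np.set_printoptions(precision=4,suppress=True)
W=shot('wrist');T=shot('top');S=shot('side')
oS=(S,np.array([216.5,200.5,235.5,224.5]),1);oT=(T,np.array([206.5,172.5,218.5,185.5]),1)
bw=redbox(W,(258,178),26);print(bw)
print([d['bbox'] for d in eyes.look_for('cap_center',W)])
c0=np.array([.53,.099,.134])
for o in ([(W,bw,1),oS],[(W,bw,1),oS,oT],[(W,bw,1)]):
    x,r=fit(o,c0);print(x,r.round(1).tolist())
im=W['pixels'][140:215,220:295];cv2.imwrite('pics/c2.png',cv2.cvtColor(cv2.resize(im,(600,600),interpolation=cv2.INTER_NEAREST),cv2.COLOR_RGB2BGR))
E
```

```text
[240.5 158.5 276.5 199.5]
[[134.0, 211.6, 164.5, 235.9], [238.9, 156.4, 278.1, 200.3], [174.8, 169.8, 191.0, 190.1], [252.5, 52.7, 281.1, 76.1]]
[0.5272 0.1025 0.1372] [[-0.7, -0.3, 1.2, 1.1], [-0.7, 1.9, 0.6, 0.1]]
[0.5288 0.1004 0.1326] [[-0.0, 0.3, 1.2, 0.9], [-0.8, 2.4, 0.4, 0.4], [-1.4, -0.2, 0.7, 1.6]]
[0.5304 0.0988 0.1256] [[-0.2, 0.2, 0.2, -0.2]]
```

View pics/c2.png

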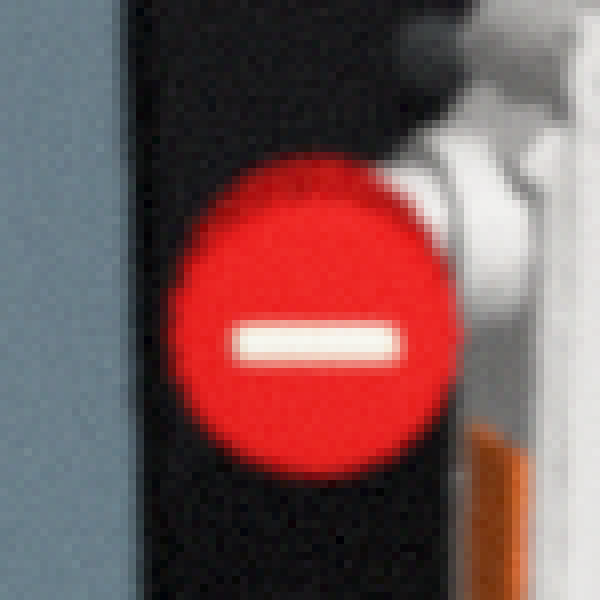

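The crop confirms it: the large red cap with the white bar is centred at about (258,179), on the port. Now I descend along its axis.

arm_command:
  steps:
    - {"slide":[0.006,-0.0011,-0.0174],"grip":0.7}
    - {"slide":[0.006,-0.0011,-0.0174],"grip":0.7}
    - {"slide":[0.006,-0.0011,-0.0174],"grip":0.7}
    - {"slide":[0.006,-0.0011,-0.0174],"grip":0.7}
    - {"slide":[0.006,-0.0011,-0.0174],"grip":0.7}
    - {"slide":[0.006,-0.0011,-0.0174],"grip":0.7}
    - {"slide":[0.0042,-0.0005,-0.0121],"grip":0.7}
    - {"slide":[0,0,0],"grip":0.55}
  newtons: 3

```text
schema error: expected keys rot, slide, grip
```

```bash
cat > st.py <<'E'
from fit import *
import sys
np.set_printoptions(precision=4,suppress=True)
# camera calls spend .05 s each: average force, express in tool frame
n=int(sys.argv[1]) if len(sys.argv)>1 else 1
F=[];
for i in range(n): eyes.camera('wrist');s=sensors.read_state();F.append(s['ft_force'])
F=np.array(F);Q=R.from_quat(s['eef_rot']);M=Q.as_matrix()
print('t',s['time'],'ee',s['ee_pos'],'w %.4f g %.2f'%(s['width'],s['grip_force']),'j7 %.2f'%s['joint_positions'][6])
print('F tool xyz',F@M,'mean',F.mean(0)@M,'tool x',M[:,0],'y',M[:,1])
for d in range(-180,360,30):
    r=(Rt(d)*Q.inv()).as_rotvec(degrees=True)
    if np.linalg.norm(r)<16: print('near',d,'rot to it',r)
E
python3 st.py 4
```

```text
t 3.6 ee [0.493  0.1071 0.2374] w 0.0609 g 0.00 j7 -0.82
F tool xyz [[ 0.1082 -0.8617 -0.5526]
 [-0.5783  0.1978  0.316 ]
 [ 0.0955  0.1664  0.4728]
 [-0.111   0.1228 -0.1956]] mean [-0.1214 -0.0937  0.0102] tool x [0.1936 0.9811 0.0007] y [ 0.9216 -0.1821  0.3426]
near 0 rot to it [-0.0405 -0.0079 -0.007 ]
```

arm_command:
  steps:
    - {"slide":[0.006,-0.0011,-0.0174],"rot":[0,0,0],"grip":0.7}
    - {"slide":[0.006,-0.0011,-0.0174],"rot":[0,0,0],"grip":0.7}
    - {"slide":[0.006,-0.0011,-0.0174],"rot":[0,0,0],"grip":0.7}
    - {"slide":[0.006,-0.0011,-0.0174],"rot":[0,0,0],"grip":0.7}
    - {"slide":[0.006,-0.0011,-0.0174],"rot":[0,0,0],"grip":0.7}
    - {"slide":[0.006,-0.0011,-0.0174],"rot":[0,0,0],"grip":0.7}
    - {"slide":[0.0042,-0.0005,-0.0121],"rot":[0,0,0],"grip":0.7}
    - {"slide":[0,0,0],"rot":[0,0,0],"grip":0.56}
  newtons: 3

```text
time: 4.6
ee_pos: [0.5329, 0.0994, 0.1201]
eef_rot: [0.761, 0.625, 0.11, 0.134]
ft_force: [-0.0, 0.6, -0.6]
width: 0.0566
grip_force: 0.0
```

```bash
python3 st.py 6
```

```text
t 4.9 ee [0.5335 0.0999 0.1215] w 0.0490 g 0.00 j7 -0.78
F tool xyz [[-0.6218  0.2555 -0.9313]
 [ 0.3637  0.4155 -0.6507]
 [-0.3638  0.8639  0.0618]
 [-0.7639 -0.2728 -0.6336]
 [-0.2417  1.0149 -0.3716]
 [ 0.3588  0.2162  0.2567]] mean [-0.2114  0.4155 -0.3781] tool x [0.194  0.981  0.0015] y [ 0.9213 -0.1827  0.3433]
near 0 rot to it [-0.0781  0.0401  0.0153]
```

arm_command:
  steps:
    - {"slide":[0,0,0],"rot":[0,0,0],"grip":0.53}
    - {"slide":[0,0,0],"rot":[0,0,0],"grip":0.52}
    - {"slide":[0,0,0],"rot":[0,0,0],"grip":0.51}
    - {"slide":[0,0,0],"rot":[0,0,0],"grip":0.505}
    - {"slide":[0,0,0],"rot":[0,0,0],"grip":0.5}
    - {"slide":[0,0,0],"rot":[0,0,0],"grip":0.495}
    - {"slide":[0,0,0],"rot":[0,0,0],"grip":0.49}
    - {"slide":[0,0,0],"rot":[0,0,0],"grip":0.49}
  newtons: 3

```text
time: 5.9
ee_pos: [0.5333, 0.0996, 0.1209]
eef_rot: [0.761, 0.625, 0.111, 0.134]
ft_force: [0.2, 0.5, 0.1]
width: 0.0424
grip_force: 0.0
```

```bash
python3 st.py 5
```

```text
t 6.15 ee [0.5333 0.0996 0.1209] w 0.0427 g 0.00 j7 -0.78
F tool xyz [[ 0.1894  0.2078  0.7775]
 [-0.3756 -0.4687 -0.1921]
 [ 0.0171  0.0411  0.6153]
 [ 0.1792 -0.2478 -0.1454]
 [ 0.5812 -0.877  -0.6953]] mean [ 0.1182 -0.2689  0.072 ] tool x [0.1943 0.9809 0.0007] y [ 0.9215 -0.1828  0.3426]
near 0 rot to it [-0.0419 -0.0123  0.0307]
```

arm_command:
  steps:
    - {"slide":[0,0,0],"rot":[0,0,0],"grip":0.485}
    - {"slide":[0,0,0],"rot":[0,0,0],"grip":0.48}
    - {"slide":[0,0,0],"rot":[0,0,0],"grip":0.475}
    - {"slide":[0,0,0],"rot":[0,0,0],"grip":0.47}
    - {"slide":[0,0,0],"rot":[0,0,0],"grip":0.465}
    - {"slide":[0,0,0],"rot":[0,0,0],"grip":0.46}
    - {"slide":[0,0,0],"rot":[0,0,0],"grip":0.455}
    - {"slide":[0,0,0],"rot":[0,0,0],"grip":0.45}
  newtons: 3

```text
time: 7.15
ee_pos: [0.5333, 0.0996, 0.1209]
eef_rot: [0.761, 0.625, 0.111, 0.134]
ft_force: [0.1, -0.9, 0.8]
width: 0.0394
grip_force: 1.8
```

```bash
python3 st.py 5
```

```text
t 7.4 ee [0.5333 0.0997 0.1209] w 0.0394 g 2.40 j7 -0.78
F tool xyz [[-0.9378  0.0172 -0.3998]
 [ 0.6424  0.1305  0.439 ]
 [-0.316   0.5697 -0.5375]
 [-0.7689  1.3002 -0.0971]
 [ 0.0616  0.376  -0.511 ]] mean [-0.2637  0.4787 -0.2213] tool x [0.1942 0.981  0.0007] y [ 0.9215 -0.1827  0.3427]
near 0 rot to it [-0.0419 -0.0067  0.0258]
```

arm_command:
  steps:
    - {"slide":[0,0,0],"rot":[0,0,0],"grip":0.56}
    - {"slide":[0,0,0],"rot":[0,0,0],"grip":0.56}
    - {"slide":[0,0,0],"rot":[3.364,-0.664,-9.394],"grip":0.56}
    - {"slide":[0,0,0],"rot":[3.364,-0.664,-9.394],"grip":0.56}
    - {"slide":[0,0,0],"rot":[3.364,-0.664,-9.394],"grip":0.56}
    - {"slide":[0,0,0],"rot":[3.364,-0.664,-9.394],"grip":0.56}
    - {"slide":[0,0,0],"rot":[3.364,-0.664,-9.394],"grip":0.56}
    - {"slide":[0,0,0],"rot":[3.364,-0.664,-9.394],"grip":0.56}
  newtons: 3

```text
time: 8.4
ee_pos: [0.5332, 0.0996, 0.1208]
eef_rot: [0.972, 0.158, 0.163, 0.061]
ft_force: [-0.2, 0.7, -0.5]
width: 0.0487
grip_force: 0.0
```

```bash
python3 st.py 2
```

```text
t 8.5 ee [0.5332 0.0996 0.1208] w 0.0490 g 0.00 j7 -1.82
F tool xyz [[ 0.7047  0.5508 -0.5369]
 [-0.2438 -0.3114  0.0462]] mean [ 0.2304  0.1197 -0.2453] tool x [0.8958 0.33   0.2977] y [ 0.2903 -0.9417  0.1702]
near -60 rot to it [-0.0785  0.017   0.1586]
near 300 rot to it [-0.0785  0.017   0.1586]
```

arm_command:
  steps:
    - {"slide":[0,0,0],"rot":[3.364,-0.664,-9.394],"grip":0.56}
    - {"slide":[0,0,0],"rot":[3.364,-0.664,-9.394],"grip":0.56}
    - {"slide":[0,0,0],"rot":[3.364,-0.664,-9.394],"grip":0.54}
    - {"slide":[0,0,0],"rot":[0,0,0],"grip":0.52}
    - {"slide":[0,0,0],"rot":[0,0,0],"grip":0.505}
    - {"slide":[0,0,0],"rot":[0,0,0],"grip":0.495}
    - {"slide":[0,0,0],"rot":[0,0,0],"grip":0.49}
    - {"slide":[0,0,0],"rot":[0,0,0],"grip":0.49}
  newtons: 3

```text
time: 9.5
ee_pos: [0.5332, 0.0996, 0.1208]
eef_rot: [0.98, -0.096, 0.173, 0.017]
ft_force: [1.0, -1.2, -0.0]
width: 0.0425
grip_force: 0.0
```

```bash
python3 st.py 4
```

```text
t 9.7 ee [0.5333 0.0996 0.1209] w 0.0427 g 0.03 j7 -2.35
F tool xyz [[ 0.1452 -0.4691  0.1558]
 [ 0.0266  0.0061  0.5183]
 [-0.3592  0.6189  0.01  ]
 [-0.3832  0.5052 -0.4088]] mean [-0.1426  0.1653  0.0688] tool x [ 0.9213 -0.1825  0.3433] y [-0.1941 -0.981  -0.0005]
near -90 rot to it [-0.0211  0.0294  0.0196]
near 270 rot to it [-0.0211  0.0294  0.0196]
```

arm_command:
  steps:
    - {"slide":[0,0,0],"rot":[0,0,0],"grip":0.485}
    - {"slide":[0,0,0],"rot":[0,0,0],"grip":0.48}
    - {"slide":[0,0,0],"rot":[0,0,0],"grip":0.475}
    - {"slide":[0,0,0],"rot":[0,0,0],"grip":0.47}
    - {"slide":[0,0,0],"rot":[0,0,0],"grip":0.465}
    - {"slide":[0,0,0],"rot":[0,0,0],"grip":0.46}
    - {"slide":[0,0,0],"rot":[0,0,0],"grip":0.455}
    - {"slide":[0,0,0],"rot":[0,0,0],"grip":0.45}
  newtons: 3

```text
time: 10.7
ee_pos: [0.5332, 0.0994, 0.1209]
eef_rot: [0.98, -0.096, 0.173, 0.017]
ft_force: [-1.8, -2.6, -0.2]
width: 0.0393
grip_force: 2.0
```

```bash
python3 st.py 6
```

```text
t 11.0 ee [0.5333 0.0995 0.1209] w 0.0390 g 2.72 j7 -2.35
F tool xyz [[ 0.1623  2.1556 -1.2424]
 [-0.1617  3.5085 -0.8877]
 [ 1.1658  2.9325 -1.2972]
 [ 0.1864  2.6525 -1.2649]
 [-0.0448  2.994  -0.8203]
 [ 0.0824  3.2556 -1.9827]] mean [ 0.2317  2.9165 -1.2492] tool x [ 0.9213 -0.1828  0.3433] y [-0.1945 -0.9809 -0.0005]
near -90 rot to it [-0.0207  0.0285  0.041 ]
near 270 rot to it [-0.0207  0.0285  0.041 ]
```

arm_command:
  steps:
    - {"slide":[-2e-05,-0.0001,0],"rot":[0,0,0],"grip":0.45}
    - {"slide":[-2e-05,-0.0001,0],"rot":[0,0,0],"grip":0.45}
    - {"slide":[-2e-05,-0.0001,0],"rot":[0,0,0],"grip":0.45}
    - {"slide":[-2e-05,-0.0001,0],"rot":[0,0,0],"grip":0.45}
    - {"slide":[0,0,0],"rot":[0,0,0],"grip":0.45}
    - {"slide":[0,0,0],"rot":[0,0,0],"grip":0.45}
    - {"slide":[0,0,0],"rot":[0,0,0],"grip":0.45}
    - {"slide":[0,0,0],"rot":[0,0,0],"grip":0.45}
  newtons: 3

```text
time: 12.0
ee_pos: [0.5332, 0.0993, 0.1209]
eef_rot: [0.98, -0.096, 0.174, 0.017]
ft_force: [0.0, -1.6, 0.5]
width: 0.0392
grip_force: 2.5
```

```bash
python3 st.py 4
```

```text
t 12.2 ee [0.5332 0.0993 0.1209] w 0.0390 g 2.54 j7 -2.35
F tool xyz [[ 0.1979  2.0526 -0.1503]
 [-0.2047  0.3275 -0.4851]
 [-0.3512  0.8297 -0.8067]
 [ 0.1967  1.1426 -0.7953]] mean [-0.0403  1.0881 -0.5594] tool x [ 0.9213 -0.1827  0.3434] y [-0.1942 -0.981  -0.0007]
near -90 rot to it [-0.0313  0.0353  0.0279]
near 270 rot to it [-0.0313  0.0353  0.0279]
```

arm_command:
  steps:
    - {"slide":[-2e-05,-0.0001,0],"rot":[0,0,0],"grip":0.45}
    - {"slide":[-2e-05,-0.0001,0],"rot":[0,0,0],"grip":0.45}
    - {"slide":[-2e-05,-0.0001,0],"rot":[0,0,0],"grip":0.45}
    - {"slide":[-2e-05,-0.0001,0],"rot":[0,0,0],"grip":0.45}
    - {"slide":[-2e-05,-0.0001,0],"rot":[0,0,0],"grip":0.44}
    - {"slide":[0,0,0],"rot":[0,0,0],"grip":0.43}
    - {"slide":[0,0,0],"rot":[0,0,0],"grip":0.42}
    - {"slide":[0,0,0],"rot":[0,0,0],"grip":0.4}
  newtons: 8

```text
time: 13.2
ee_pos: [0.5331, 0.0988, 0.1209]
eef_rot: [0.98, -0.096, 0.174, 0.017]
ft_force: [-0.0, 1.0, 0.5]
width: 0.0383
grip_force: 8.0
```

```bash
python3 st.py 4
```

```text
t 13.4 ee [0.5331 0.0988 0.1209] w 0.0382 g 8.00 j7 -2.34
F tool xyz [[-0.041  -0.9202  0.2921]
 [ 0.9134 -0.1313 -0.5776]
 [-0.1624  0.307  -0.7913]
 [-0.2118 -0.392  -0.2296]] mean [ 0.1246 -0.2841 -0.3266] tool x [ 0.9213 -0.1827  0.3433] y [-0.1943 -0.9809 -0.0006]
near -90 rot to it [-0.0298  0.0315  0.0303]
near 270 rot to it [-0.0298  0.0315  0.0303]
```

arm_command:
  steps:
    - {"slide":[-5.4e-05,1.1e-05,0.000151],"rot":[-3.532,0.697,9.864],"grip":0.4}
    - {"slide":[-5.4e-05,1.1e-05,0.000151],"rot":[-3.532,0.697,9.864],"grip":0.4}
    - {"slide":[-5.4e-05,1.1e-05,0.000151],"rot":[-3.532,0.697,9.864],"grip":0.4}
    - {"slide":[-5.4e-05,1.1e-05,0.000151],"rot":[-3.532,0.697,9.864],"grip":0.4}
    - {"slide":[-5.4e-05,1.1e-05,0.000151],"rot":[-3.532,0.697,9.864],"grip":0.4}
    - {"slide":[-5.4e-05,1.1e-05,0.000151],"rot":[-3.532,0.697,9.864],"grip":0.4}
    - {"slide":[0,0,0],"rot":[0,0,0],"grip":0.4}
    - {"slide":[0,0,0],"rot":[0,0,0],"grip":0.4}
  newtons: 8

```text
time: 14.4
ee_pos: [0.5328, 0.0987, 0.1217]
eef_rot: [0.887, 0.428, 0.139, 0.104]
ft_force: [0.2, -0.3, -1.2]
width: 0.0386
grip_force: 8.0
```

```bash
python3 st.py 4; python3 -c "
from h import *
p=shot('wrist');print(proj(p,[.528,.0995,.135]));cv2.imwrite('pics/w2.png',cv2.cvtColor(p['pixels'],cv2.COLOR_RGB2BGR))"
```

```text
t 14.6 ee [0.5328 0.0987 0.1218] w 0.0379 g 8.00 j7 -1.25
F tool xyz [[-0.1876  0.9751  1.1471]
 [ 0.1956  0.9606  0.2802]
 [-0.644   0.2835  0.9261]
 [-0.1899  0.9813 -0.2388]] mean [-0.2065  0.8001  0.5286] tool x [0.5926 0.7901 0.1568] y [ 0.7319 -0.6094  0.3049]
near -30 rot to it [ 0.9366 -0.1877 -2.7028]
near 330 rot to it [ 0.9366 -0.1877 -2.7028]
[261.25480541 227.68651647]
```

View pics/w2.png

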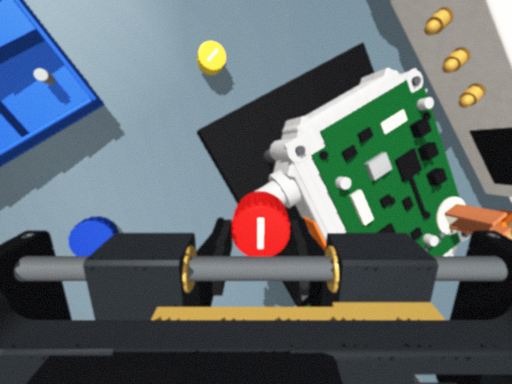

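The white mark stays along tool x, so the cap turns with the fingers, and the forces are about 1 N or less. I continue.

arm_command:
  steps:
    - {"slide":[0.000126,-2.9e-05,0.000221],"rot":[-3.532,0.697,9.864],"grip":0.4}
    - {"slide":[-5.4e-05,1.1e-05,0.000151],"rot":[-3.532,0.697,9.864],"grip":0.4}
    - {"slide":[-5.4e-05,1.1e-05,0.000151],"rot":[-3.532,0.697,9.864],"grip":0.4}
    - {"slide":[-5.4e-05,1.1e-05,0.000151],"rot":[-3.532,0.697,9.864],"grip":0.4}
    - {"slide":[-5.4e-05,1.1e-05,0.000151],"rot":[-3.532,0.697,9.864],"grip":0.4}
    - {"slide":[-5.4e-05,1.1e-05,0.000151],"rot":[-3.532,0.697,9.864],"grip":0.4}
    - {"slide":[-5.4e-05,1.1e-05,0.000151],"rot":[-3.532,0.697,9.864],"grip":0.4}
    - {"slide":[-5.4e-05,1.1e-05,0.000151],"rot":[-3.532,0.697,9.864],"grip":0.4}
  newtons: 8

```text
time: 15.65
ee_pos: [0.5323, 0.0989, 0.123]
eef_rot: [0.368, 0.913, 0.033, 0.171]
ft_force: [0.2, 0.6, -1.1]
width: 0.0386
grip_force: 8.0
```

```bash
python3 st.py 3
```

```text
t 15.8 ee [0.5325 0.099  0.1231] w 0.0382 g 8.00 j7 0.21
F tool xyz [[ 0.1015  0.1522  1.3077]
 [ 0.2044  0.0834  0.2361]
 [-0.1981 -0.2615  1.7512]] mean [ 0.0359 -0.0086  1.0983] tool x [-0.6648  0.6901 -0.2862] y [0.6673 0.7207 0.1879]
near 60 rot to it [-1.1104  0.1825  3.0409]
```

arm_command:
  steps:
    - {"slide":[0,0,0],"rot":[-3.532,0.697,9.864],"grip":0.4}
    - {"slide":[0,0,0],"rot":[-3.532,0.697,9.864],"grip":0.4}
    - {"slide":[-5.4e-05,1.1e-05,0.000151],"rot":[-3.532,0.697,9.864],"grip":0.4}
    - {"slide":[-5.4e-05,1.1e-05,0.000151],"rot":[-3.532,0.697,9.864],"grip":0.4}
    - {"slide":[-5.4e-05,1.1e-05,0.000151],"rot":[-3.532,0.697,9.864],"grip":0.4}
    - {"slide":[-5.4e-05,1.1e-05,0.000151],"rot":[-3.532,0.697,9.864],"grip":0.4}
    - {"slide":[-5.4e-05,1.1e-05,0.000151],"rot":[-3.532,0.697,9.864],"grip":0.4}
    - {"slide":[-5.4e-05,1.1e-05,0.000151],"rot":[-3.532,0.697,9.864],"grip":0.4}
  newtons: 8

```text
time: 16.8
ee_pos: [0.5322, 0.0989, 0.124]
eef_rot: [-0.335, 0.926, -0.09, 0.149]
ft_force: [1.1, -0.2, 0.2]
width: 0.0385
grip_force: 8.0
```

```bash
python3 st.py 3
```

```text
t 16.95 ee [0.5322 0.099  0.124 ] w 0.0383 g 8.00 j7 1.67
F tool xyz [[ 0.5991 -0.5177  0.303 ]
 [-0.2094 -0.7671  0.0657]
 [ 0.2699 -0.2228  0.433 ]] mean [ 0.2199 -0.5025  0.2672] tool x [-0.7349 -0.6423 -0.2175] y [-0.5889  0.7635 -0.2651]
near 150 rot to it [-3.1533  0.6245  8.8497]
```

arm_command:
  steps:
    - {"slide":[-5.4e-05,1.1e-05,0.000151],"rot":[-3.532,0.697,9.864],"grip":0.4}
    - {"slide":[-5.4e-05,1.1e-05,0.000151],"rot":[-3.532,0.697,9.864],"grip":0.4}
    - {"slide":[-5.4e-05,1.1e-05,0.000151],"rot":[-3.532,0.697,9.864],"grip":0.4}
    - {"slide":[-5.4e-05,1.1e-05,0.000151],"rot":[-3.532,0.697,9.864],"grip":0.4}
    - {"slide":[0,0,0],"rot":[0,0,0],"grip":0.4}
    - {"slide":[0,0,0],"rot":[0,0,0],"grip":0.56}
    - {"slide":[0,0,0],"rot":[0,0,0],"grip":0.56}
    - {"slide":[0,0,0],"rot":[0,0,0],"grip":0.56}
  newtons: 8

```text
time: 17.95
ee_pos: [0.5319, 0.099, 0.1245]
eef_rot: [-0.644, 0.745, -0.137, 0.107]
ft_force: [-0.1, 1.3, -0.1]
width: 0.0482
grip_force: 0.0
```

arm_command:
  steps:
    - {"slide":[0,0,0],"rot":[3.532,-0.697,-9.864],"grip":0.56}
    - {"slide":[0,0,0],"rot":[3.532,-0.697,-9.864],"grip":0.56}
    - {"slide":[0,0,0],"rot":[3.532,-0.697,-9.864],"grip":0.56}
    - {"slide":[0,0,0],"rot":[3.532,-0.697,-9.864],"grip":0.56}
    - {"slide":[0,0,0],"rot":[3.532,-0.697,-9.864],"grip":0.56}
    - {"slide":[0,0,0],"rot":[3.532,-0.697,-9.864],"grip":0.56}
    - {"slide":[0,0,0],"rot":[3.532,-0.697,-9.864],"grip":0.56}
    - {"slide":[0,0,0],"rot":[3.532,-0.697,-9.864],"grip":0.56}

```text
time: 18.95
ee_pos: [0.532, 0.099, 0.1246]
eef_rot: [0.023, 0.985, -0.03, 0.171]
ft_force: [-0.5, 1.6, 0.1]
width: 0.0487
grip_force: 0.0
```

```bash
python3 st.py 1
```

```text
t 19.0 ee [0.532  0.099  0.1246] w 0.0487 g 0.00 j7 0.93
F tool xyz [[ 0.2186  0.0925 -0.7544]] mean [ 0.2186  0.0925 -0.7544] tool x [-0.9397  0.0438 -0.3391] y [ 0.0638  0.9968 -0.0479]
near 90 rot to it [ 2.6955 -0.563  -7.5067]
```

arm_command:
  steps:
    - {"slide":[0,0,0],"rot":[3.532,-0.697,-9.864],"grip":0.56}
    - {"slide":[0,0,0],"rot":[3.532,-0.697,-9.864],"grip":0.56}
    - {"slide":[0,0,0],"rot":[0,0,0],"grip":0.52}
    - {"slide":[0,0,0],"rot":[0,0,0],"grip":0.49}
    - {"slide":[0,0,0],"rot":[0,0,0],"grip":0.48}
    - {"slide":[0,0,0],"rot":[0,0,0],"grip":0.47}
    - {"slide":[0,0,0],"rot":[0,0,0],"grip":0.46}
    - {"slide":[0,0,0],"rot":[0,0,0],"grip":0.45}
  newtons: 3

```text
time: 20.0
ee_pos: [0.5319, 0.0989, 0.1246]
eef_rot: [0.198, 0.965, 0.001, 0.174]
ft_force: [-0.3, 0.0, -0.3]
width: 0.0393
grip_force: 0.8
```

```bash
python3 st.py 4
```

```text
t 20.2 ee [0.5319 0.0989 0.1246] w 0.0391 g 1.64 j7 0.58
F tool xyz [[ 0.2314  0.0253 -0.7694]
 [ 0.5245 -0.2394 -0.3332]
 [-0.3337 -1.0184 -0.5386]
 [ 0.0052 -0.7223 -0.376 ]] mean [ 0.1068 -0.4887 -0.5043] tool x [-0.8611  0.3825 -0.3348] y [0.3817 0.9215 0.0711]
near 90 rot to it [-4.0379  0.7634 11.3075]
```

arm_command:
  steps:
    - {"slide":[0,0,0],"rot":[0,0,0],"grip":0.4}
    - {"slide":[0,0,0],"rot":[0,0,0],"grip":0.4}
    - {"slide":[-5.4e-05,1.1e-05,0.000151],"rot":[-3.532,0.697,9.864],"grip":0.4}
    - {"slide":[-5.4e-05,1.1e-05,0.000151],"rot":[-3.532,0.697,9.864],"grip":0.4}
    - {"slide":[-5.4e-05,1.1e-05,0.000151],"rot":[-3.532,0.697,9.864],"grip":0.4}
    - {"slide":[-5.4e-05,1.1e-05,0.000151],"rot":[-3.532,0.697,9.864],"grip":0.4}
    - {"slide":[-5.4e-05,1.1e-05,0.000151],"rot":[-3.532,0.697,9.864],"grip":0.4}
    - {"slide":[-5.4e-05,1.1e-05,0.000151],"rot":[-3.532,0.697,9.864],"grip":0.4}
  newtons: 8

```text
time: 21.2
ee_pos: [0.5316, 0.0989, 0.1254]
eef_rot: [-0.338, 0.925, -0.091, 0.149]
ft_force: [0.5, -1.1, -0.4]
width: 0.0348
grip_force: 0.3
```

```bash
python3 st.py 2
```

```text
t 21.3 ee [0.5317 0.099  0.1255] w 0.0350 g 0.26 j7 1.68
F tool xyz [[ 0.0693 -0.2836  0.3338]
 [ 0.192  -1.2747 -0.4602]] mean [ 0.1307 -0.7792 -0.0632] tool x [-0.7296 -0.6493 -0.2149] y [-0.5955  0.7576 -0.2672]
near 150 rot to it [-2.9652  0.5869  8.362 ]
```

```bash
python3 -c "
from h import *
p=shot('wrist');q=shot('side')
A=cv2.resize(p['pixels'][120:300,150:390],(800,600));B=cv2.resize(q['pixels'][175:235,195:275],(800,600))
cv2.imwrite('pics/w3.png',cv2.cvtColor(cv2.resize(np.hstack([A,B]),(800,300)),cv2.COLOR_RGB2BGR))"
```

```text
(no output)
```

View pics/w3.png

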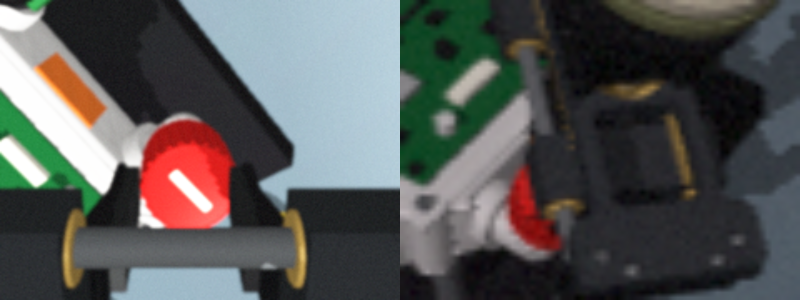

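```bash
python3 - <<'E'
from fit import *
np.set_printoptions(precision=1,suppress=True)
W=shot('wrist');S=shot('side');T=shot('top')
print('obs W',redbox(W,(262,225),50),'S',redbox(S,(225,214),18),'T',redbox(T,(213,179),13))
for r in(0,.002,.004,.006,.008,.012):
    c=np.array([.5287,.0992,.1331])+r*a;print(r,mbox(W,c),mbox(S,c),mbox(T,c))
s=sensors.read_state();print(s['width'],s['grip_force'],s['ft_force'],s['torque'])
p=W['pixels'];pic=cv2.resize(p[130:280,170:370],(800,600),interpolation=cv2.INTER_CUBIC);cv2.imwrite('pics/w4.png',cv2.cvtColor(pic,cv2.COLOR_RGB2BGR))
E
```

```text
Traceback (most recent call last):
  File "fit.py", line 6, in redbox
    ys,xs=np.nonzero(m*k);return np.array([xs.min()-.5,ys.min()-.5,xs.max()+.5,ys.max()+.5])
                                           ~~~~~~^^
ValueError: zero-size array to reduction operation minimum which has no identity
```

```bash
python3 - <<'E'
from fit import *
np.set_printoptions(precision=1,suppress=True)
W=shot('wrist')
print('obs W',redbox(W,(262,225),50))
for r in(-.004,0,.002,.004,.006,.008,.012):
    c=np.array([.5287,.0992,.1331])+r*a;print(r,mbox(W,c))
s=sensors.read_state();print(s['width'],s['grip_force'],s['ft_force'],s['torque'])
p=W['pixels'];pic=cv2.resize(p[130:280,170:370],(800,600),interpolation=cv2.INTER_CUBIC);cv2.imwrite('pics/w4.png',cv2.cvtColor(pic,cv2.COLOR_RGB2BGR))
E
```

```text
obs W [232.5 191.5 290.5 256.5]
-0.004 [229.2 188.3 289.1 257.5]
0 [228.5 189.9 289.7 260.7]
0.002 [228.2 190.8 290.  262.4]
0.004 [227.8 191.6 290.4 264. ]
0.006 [227.5 192.4 290.7 265.8]
0.008 [227.1 193.3 291.  267.5]
0.012 [226.3 195.1 291.8 271.2]
0.03487888973494462 0.275453869253397 [ 0.3 -0.8 -0.7] [ 0.1  0.3 -0. ]
```

View pics/w4.png

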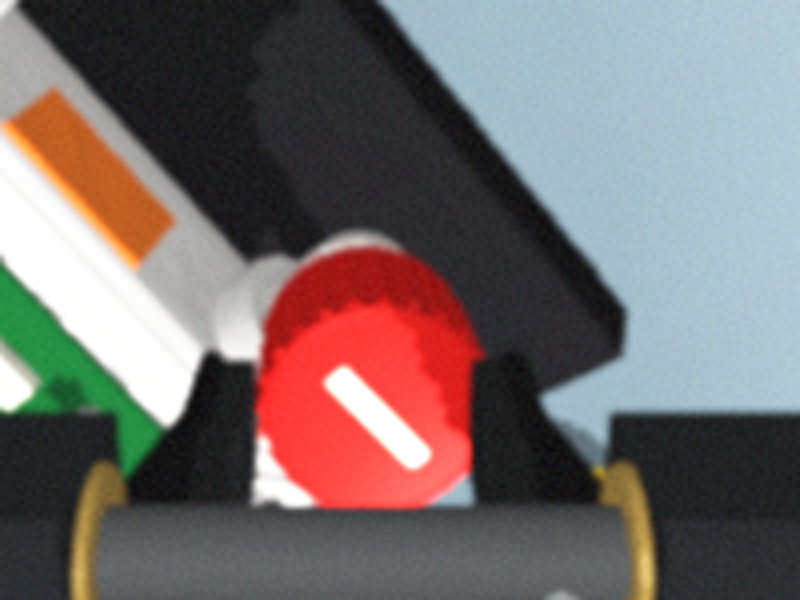

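```bash
python3 - <<'E'
from fit import *
np.set_printoptions(precision=1,suppress=True)
W=shot('wrist');s=sensors.read_state();M=R.from_quat(s['eef_rot']).as_matrix();e=s['ee_pos']
f=lambda x,y,z:(proj(W,e+M@[x,y,z])-[170,130])*4
for w in(.0175,.020):
  for x in(-.0095,.0095):
    for z in(0,-.019): print(w,x,z,f(x,w,z),f(x,-w,z))
cam=M.T@(np.array(W['pose'])[:3,3]-e);print('cam in tool mm',cam*1000)
c=np.array([.5287,.0992,.1331])
for r in(-.010,-.004,0,.0047,.008):
  q=c+r*a
  print(r,'topcentre',(proj(W,q+.016*a)-[170,130])*4,'top +-y',[(proj(W,q+.016*a+k*.02*M[:,1])-[170,130])*4 for k in(1,-1)],'bottom far',[(proj(W,q-.016*a+k*.02*M[:,0])-[170,130])*4 for k in(1,-1)])
E
```

```text
0.0175 -0.0095 0 [451.1 404.4] [264.4 404.5]
0.0175 -0.0095 -0.019 [459.9 454.3] [254.9 454.4]
0.0175 0.0095 0 [453.6 309.8] [261.7 309.8]
0.0175 0.0095 -0.019 [463.  351.6] [251.6 351.7]
0.02 -0.0095 0 [464.4 404.4] [251.1 404.5]
0.02 -0.0095 -0.019 [474.6 454.3] [240.3 454.4]
0.02 0.0095 0 [467.3 309.8] [247.9 309.8]
0.02 0.0095 -0.019 [478.1 351.6] [236.5 351.7]
cam in tool mm [  81.4    0.6 -184.2]
-0.01 topcentre [356.8 389.1] top +-y [array([472.9, 389. ]), array([240.7, 389.1])] bottom far [array([357.3, 224.3]), array([357.5, 410.2])]
-0.004 topcentre [356.6 404.7] top +-y [array([476.4, 404.6]), array([236.9, 404.7])] bottom far [array([357.2, 233.4]), array([357.4, 423.7])]
0 topcentre [356.5 415.6] top +-y [array([478.9, 415.6]), array([234.2, 415.7])] bottom far [array([357.1, 239.8]), array([357.4, 433.1])]
0.0047 topcentre [356.4 429.2] top +-y [array([482. , 429.1]), array([230.9, 429.2])] bottom far [array([357. , 247.6]), array([357.3, 444.7])]
0.008 topcentre [356.3 439.1] top +-y [array([484.2, 439. ]), array([228.4, 439.1])] bottom far [array([356.9, 253.3]), array([357.2, 453.1])]
```

arm_command:
  steps:
    - {"slide":[0,0,0],"rot":[0,0,0],"grip":0.42}
    - {"slide":[0,0,0],"rot":[0,0,0],"grip":0.46}
    - {"slide":[0,0,0],"rot":[0,0,0],"grip":0.5}
    - {"slide":[0,0,0],"rot":[0,0,0],"grip":0.54}
    - {"slide":[0,0,0],"rot":[0,0,0],"grip":0.58}
    - {"slide":[0,0,0],"rot":[0,0,0],"grip":0.6}
    - {"slide":[0,0,0],"rot":[0,0,0],"grip":0.6}
    - {"slide":[0,0,0],"rot":[0,0,0],"grip":0.6}
  newtons: 8

```text
time: 22.65
ee_pos: [0.5317, 0.0991, 0.1255]
eef_rot: [-0.335, 0.926, -0.09, 0.149]
ft_force: [0.1, 0.2, 0.8]
width: 0.0523
grip_force: 0.0
```

```bash
cat > mk.py <<'E'
from fit import *
np.set_printoptions(precision=2,suppress=True)
W=shot('wrist');s=sensors.read_state();M=R.from_quat(s['eef_rot']).as_matrix();e=s['ee_pos']
im=W['pixels'].astype(int);b=redbox(W,(262,225),50);x0,y0,x1,y1=[int(v) for v in b+[.5,.5,.5,.5]]
red=((im[...,0]>80)&(im[...,0]>2.8*im[...,1])).astype(np.uint8)
red=cv2.morphologyEx(red,cv2.MORPH_OPEN,np.ones((3,3)))
hull=cv2.convexHull(cv2.findNonZero(red[y0:y1,x0:x1])+np.array([[x0,y0]],np.int32))
h=cv2.fillConvexPoly(np.zeros_like(red),hull,1);h=cv2.erode(h,np.ones((9,9)))
m=(h>0)&(im.min(2)>130)
q=np.argwhere(m)[:,::-1].astype(float);c=q.mean(0);u=np.linalg.svd(q-c,full_matrices=False)[2][0]
print('redbox',b,'mark',c,len(q),'mark dir deg',np.degrees(np.arctan2(u[1],u[0])))
X=np.array([.5287,.0992,.1331])
for r in(0,.004,.0055): print(r,'pred mark',proj(W,X+(r+.016)*a),'box',mbox(W,X+r*a))
o,d=ray(W,c);n=a;P=X+(.004+.016)*a;p=o+d*((P-o)@n)/(d@n);print('offset of mark from tool axis, tool xyz mm',(M.T@(p-e))*1000)
print('ee',e,'w',s['width'],s['time'],'F',s['ft_force'])
E
python3 mk.py
```

```text
redbox [234.5 191.5 293.5 256.5] mark [262.31 232.77] 239 mark dir deg 44.6759011372533
0 pred mark [259.09 233.95] box [228.49 189.99 289.67 260.75]
0.004 pred mark [259.06 236.81] box [227.79 191.64 290.32 264.09]
0.0055 pred mark [259.05 237.92] box [227.52 192.28 290.57 265.39]
offset of mark from tool axis, tool xyz mm [  3.25   1.93 -28.18]
ee [0.53 0.1  0.13] w 0.05242241894098168 22.7 F [0.53 0.49 0.4 ]
```

```bash
python3 - <<'E'
from fit import *
np.set_printoptions(precision=4,suppress=True)
W=shot('wrist');S=shot('side');T=shot('top');s=sensors.read_state()
def H(q,e):
    m=np.eye(4);m[:3,:3]=R.from_quat(q).as_matrix();m[:3,3]=e;return m
C=np.linalg.inv(H(s['eef_rot'],s['ee_pos']))@np.array(W['pose'])
W1=dict(W);W1['pose']=H(Rt(0).as_quat(),[.493,.1070,.2374])@C
mS,mT,mW=(227.0,211.2),(212.8,179.7),(259.1,182.4)
for o in ([(S,mS),(W1,mW)],[(S,mS),(T,mT)],[(W1,mW),(T,mT)],[(S,mS),(T,mT),(W1,mW)]):
    X=tri(*o);print('mark',X,'centre',X-.016*a,[ (proj(p,X)-m).round(1) for p,m in((S,mS),(T,mT),(W1,mW))])
# current: mark in wrist vs side-constrained
print(proj(W,X+.0042*a))
E
```

```text
mark [0.5251 0.1006 0.1446] centre [0.5305 0.0996 0.1296] [array([-0.2, -0. ]), array([-1. ,  0.8]), array([-0.4,  0.2])]
mark [0.5273 0.0976 0.1401] centre [0.5327 0.0966 0.1251] [array([-0.4, -0. ]), array([0.1, 0.2]), array([0.6, 1.1])]
mark [0.5281 0.0981 0.1371] centre [0.5335 0.0971 0.122 ] [array([-0.7,  0.9]), array([0. , 0.1]), array([ 0.2, -0.2])]
mark [0.5273 0.098  0.1396] centre [0.5327 0.097  0.1246] [array([-0.4,  0.2]), array([-0. ,  0.3]), array([0.4, 0.7])]
[256.4261 229.8479]
```

The three-view fix on the white mark puts the cap about 7-8 mm lower along its axis than my first fit did. The pads were therefore on its top edge and slipped: the mark is now 45° off tool x. I'll go lower, swing back and regrip.

arm_command:
  steps:
    - {"slide":[0.00055,-0.0001,-0.0015],"rot":[3.532,-0.697,-9.864],"grip":0.6}
    - {"slide":[0.00055,-0.0001,-0.0015],"rot":[3.532,-0.697,-9.864],"grip":0.6}
    - {"slide":[0.00055,-0.0001,-0.0015],"rot":[3.532,-0.697,-9.864],"grip":0.6}
    - {"slide":[0.00055,-0.0001,-0.0015],"rot":[3.532,-0.697,-9.864],"grip":0.6}
    - {"slide":[0,0,0],"rot":[3.532,-0.697,-9.864],"grip":0.6}
    - {"slide":[0,0,0],"rot":[3.532,-0.697,-9.864],"grip":0.6}
    - {"slide":[0,0,0],"rot":[3.532,-0.697,-9.864],"grip":0.6}
    - {"slide":[0,0,0],"rot":[3.532,-0.697,-9.864],"grip":0.6}
  newtons: 3

```text
time: 23.85
ee_pos: [0.5338, 0.0986, 0.1195]
eef_rot: [0.373, 0.911, 0.034, 0.171]
ft_force: [0.3, -0.4, -0.1]
width: 0.0517
grip_force: 0.0
```

arm_command:
  steps:
    - {"slide":[0,0,0],"rot":[3.532,-0.697,-9.864],"grip":0.58}
    - {"slide":[0,0,0],"rot":[3.532,-0.697,-9.864],"grip":0.56}
    - {"slide":[0,0,0],"rot":[3.532,-0.697,-9.864],"grip":0.54}
    - {"slide":[0,0,0],"rot":[3.532,-0.697,-9.864],"grip":0.52}
    - {"slide":[0,0,0],"rot":[0,0,0],"grip":0.5}
    - {"slide":[0,0,0],"rot":[0,0,0],"grip":0.49}
    - {"slide":[0,0,0],"rot":[0,0,0],"grip":0.48}
    - {"slide":[0,0,0],"rot":[0,0,0],"grip":0.47}
  newtons: 3

```text
time: 24.85
ee_pos: [0.5338, 0.0987, 0.1195]
eef_rot: [0.672, 0.719, 0.092, 0.148]
ft_force: [-0.7, -0.3, 0.0]
width: 0.0413
grip_force: 0.0
```

```bash
python3 st.py 3
```

```text
t 25.0 ee [0.5338 0.0986 0.1195] w 0.0414 g 0.00 j7 -0.51
F tool xyz [[ 0.3055  0.4071  0.322 ]
 [ 0.6442 -0.0581  0.1394]
 [-0.5801 -0.4455 -0.498 ]] mean [ 0.1232 -0.0321 -0.0122] tool x [-0.0514  0.9948 -0.0882] y [0.9404 0.078  0.331 ]
near 0 rot to it [  5.0135  -1.0111 -14.0941]
near 30 rot to it [-5.074   0.9744 14.0893]
```

arm_command:
  steps:
    - {"slide":[0,0,0],"rot":[0,0,0],"grip":0.465}
    - {"slide":[0,0,0],"rot":[0,0,0],"grip":0.46}
    - {"slide":[0,0,0],"rot":[0,0,0],"grip":0.455}
    - {"slide":[0,0,0],"rot":[0,0,0],"grip":0.45}
    - {"slide":[0,0,0],"rot":[0,0,0],"grip":0.445}
    - {"slide":[0,0,0],"rot":[0,0,0],"grip":0.44}
    - {"slide":[0,0,0],"rot":[0,0,0],"grip":0.43}
    - {"slide":[0,0,0],"rot":[0,0,0],"grip":0.42}
  newtons: 3

```text
time: 26.0
ee_pos: [0.5338, 0.0986, 0.1194]
eef_rot: [0.673, 0.719, 0.092, 0.147]
ft_force: [-0.9, 0.5, 0.6]
width: 0.0395
grip_force: 3.0
```

```bash
python3 st.py 3
```

```text
t 26.15 ee [0.5338 0.0986 0.1194] w 0.0393 g 2.99 j7 -0.51
F tool xyz [[-0.5586 -2.0679 -0.2873]
 [-0.3384 -0.3045 -0.5094]
 [ 0.2224 -1.1244 -0.4804]] mean [-0.2248 -1.1656 -0.4257] tool x [-0.0509  0.9948 -0.0881] y [0.9405 0.0774 0.3309]
near 0 rot to it [  5.0058  -1.0149 -14.0616]
near 30 rot to it [-5.0803  0.9718 14.1221]
```

arm_command:
  steps:
    - {"slide":[-0.00014,-1e-05,-5e-05],"rot":[0,0,0],"grip":0.42}
    - {"slide":[-0.00014,-1e-05,-5e-05],"rot":[0,0,0],"grip":0.42}
    - {"slide":[0,0,0],"rot":[0,0,0],"grip":0.4}
    - {"slide":[0,0,0],"rot":[0,0,0],"grip":0.4}
    - {"slide":[-5.4e-05,1.1e-05,0.000151],"rot":[-3.532,0.697,9.864],"grip":0.4}
    - {"slide":[-5.4e-05,1.1e-05,0.000151],"rot":[-3.532,0.697,9.864],"grip":0.4}
    - {"slide":[-5.4e-05,1.1e-05,0.000151],"rot":[-3.532,0.697,9.864],"grip":0.4}
    - {"slide":[-5.4e-05,1.1e-05,0.000151],"rot":[-3.532,0.697,9.864],"grip":0.4}
  newtons: 10

```text
time: 27.15
ee_pos: [0.5333, 0.0984, 0.1199]
eef_rot: [0.368, 0.913, 0.032, 0.171]
ft_force: [0.1, -1.3, 0.0]
width: 0.0395
grip_force: 10.0
```

```bash
python3 st.py 3; python3 mk.py | grep mark
```

```text
t 27.3 ee [0.5334 0.0985 0.12  ] w 0.0392 g 9.99 j7 0.22
F tool xyz [[-0.0515 -0.5054 -0.3989]
 [-0.0568 -1.8146  0.2248]
 [-0.4619 -1.3247  0.5212]] mean [-0.1901 -1.2149  0.1157] tool x [-0.665   0.6898 -0.2865] y [0.6671 0.721  0.1875]
near 60 rot to it [-1.0827  0.1794  3.027 ]
redbox [229.5 193.5 291.5 256.5] mark [260.06 233.03] 233 mark dir deg 103.5981897319213
0 pred mark [260.11 239.58] box [228.59 193.74 291.63 266.96]
0.004 pred mark [260.1  242.66] box [227.86 195.52 292.34 270.54]
0.0055 pred mark [260.1  243.85] box [227.58 196.2  292.61 271.92]
offset of mark from tool axis, tool xyz mm [  6.4   -0.21 -33.93]
```

arm_command:
  steps:
    - {"slide":[-0.00012,-6e-05,0.000131],"rot":[-3.532,0.697,9.864],"grip":0.4}
    - {"slide":[-0.00012,-6e-05,0.000131],"rot":[-3.532,0.697,9.864],"grip":0.4}
    - {"slide":[-5.4e-05,1.1e-05,0.000151],"rot":[-3.532,0.697,9.864],"grip":0.4}
    - {"slide":[-5.4e-05,1.1e-05,0.000151],"rot":[-3.532,0.697,9.864],"grip":0.4}
    - {"slide":[-5.4e-05,1.1e-05,0.000151],"rot":[-3.532,0.697,9.864],"grip":0.4}
    - {"slide":[-5.4e-05,1.1e-05,0.000151],"rot":[-3.532,0.697,9.864],"grip":0.4}
    - {"slide":[-5.4e-05,1.1e-05,0.000151],"rot":[-3.532,0.697,9.864],"grip":0.4}
    - {"slide":[-5.4e-05,1.1e-05,0.000151],"rot":[-3.532,0.697,9.864],"grip":0.4}
  newtons: 10

```text
time: 28.35
ee_pos: [0.5334, 0.0983, 0.1216]
eef_rot: [-0.336, 0.926, -0.09, 0.149]
ft_force: [0.5, -1.9, 1.8]
width: 0.0392
grip_force: 10.0
```

```bash
python3 st.py 3; python3 mk.py | grep redb
```

```text
t 28.5 ee [0.5334 0.0986 0.1217] w 0.0397 g 9.98 j7 1.68
F tool xyz [[ 0.1076 -1.9758 -1.7528]
 [ 0.0577 -2.9181 -1.6593]
 [-0.725  -3.6008 -1.2657]] mean [-0.1866 -2.8316 -1.5592] tool x [-0.7343 -0.6428 -0.2183] y [-0.5891  0.7631 -0.2658]
near 150 rot to it [-3.1534  0.6887  8.8124]
redbox [228.5 192.5 291.5 256.5] mark [260.26 233.92] 275 mark dir deg 103.58848234203761
```

arm_command:
  steps:
    - {"slide":[0.0001,-0.00018,0.0002],"rot":[0,0,0],"grip":0.4}
    - {"slide":[0.0001,-0.00018,0.0002],"rot":[0,0,0],"grip":0.4}
    - {"slide":[-5.4e-05,1.1e-05,0.000151],"rot":[-3.532,0.697,9.864],"grip":0.4}
    - {"slide":[-5.4e-05,1.1e-05,0.000151],"rot":[-3.532,0.697,9.864],"grip":0.4}
    - {"slide":[-5.4e-05,1.1e-05,0.000151],"rot":[-3.532,0.697,9.864],"grip":0.4}
    - {"slide":[-5.4e-05,1.1e-05,0.000151],"rot":[-3.532,0.697,9.864],"grip":0.4}
    - {"slide":[0,0,0],"rot":[0,0,0],"grip":0.4}
    - {"slide":[0,0,0],"rot":[0,0,0],"grip":0.4}
  newtons: 10

```text
time: 29.55
ee_pos: [0.5329, 0.0988, 0.1223]
eef_rot: [-0.643, 0.746, -0.137, 0.108]
ft_force: [2.3, 1.2, 2.1]
width: 0.0394
grip_force: 10.0
```

```bash
python3 st.py 3; python3 mk.py | grep redb
```

```text
t 29.7 ee [0.5328 0.0986 0.1223] w 0.0390 g 9.99 j7 2.41
F tool xyz [[-0.9592 -1.8711 -2.1527]
 [-1.721  -2.5222 -2.9459]
 [-0.7683 -1.4592 -1.7729]] mean [-1.1495 -1.9508 -2.2905] tool x [-0.1478 -0.9889  0.017 ] y [-0.9299  0.1331 -0.3429]
near -180 rot to it [ 0.9596 -0.1659 -2.6702]
near 180 rot to it [ 0.9596 -0.1659 -2.6702]
redbox [229.5 193.5 291.5 256.5] mark [260.33 233.91] 255 mark dir deg 103.61426238004925
```

arm_command:
  steps:
    - {"slide":[0.0001,0.0001,0.0002],"rot":[0,0,0],"grip":0.4}
    - {"slide":[0.0001,0.0001,0.0002],"rot":[0,0,0],"grip":0.4}
    - {"slide":[0,0,0],"rot":[0,0,0],"grip":0.58}
    - {"slide":[0,0,0],"rot":[0,0,0],"grip":0.58}
    - {"slide":[0,0,0],"rot":[0,0,0],"grip":0.58}
    - {"slide":[0,0,0],"rot":[3.532,-0.697,-9.864],"grip":0.58}
    - {"slide":[0,0,0],"rot":[3.532,-0.697,-9.864],"grip":0.58}
    - {"slide":[0,0,0],"rot":[3.532,-0.697,-9.864],"grip":0.58}
  newtons: 3

```text
time: 30.75
ee_pos: [0.5328, 0.0984, 0.1224]
eef_rot: [-0.416, 0.893, -0.103, 0.14]
ft_force: [0.0, 0.1, 0.5]
width: 0.0509
grip_force: 0.0
```

```bash
python3 st.py 2; python3 mk.py | grep redb
```

```text
t 30.85 ee [0.5328 0.0983 0.1224] w 0.0505 g 0.00 j7 1.86
F tool xyz [[ 0.1687  0.7105  0.0278]
 [-0.1641  0.0647 -0.6888]] mean [ 0.0023  0.3876 -0.3305] tool x [-0.6126 -0.7732 -0.1638] y [-0.7154  0.6306 -0.3009]
near 150 rot to it [ 0.4791 -0.1151 -1.2212]
redbox [230.5 192.5 291.5 256.5] mark [259.63 234.67] 272 mark dir deg 69.46866700629447
```

arm_command:
  steps:
    - {"slide":[0,0,0],"rot":[3.532,-0.697,-9.864],"grip":0.58}
    - {"slide":[0,0,0],"rot":[3.532,-0.697,-9.864],"grip":0.58}
    - {"slide":[0,0,0],"rot":[3.532,-0.697,-9.864],"grip":0.58}
    - {"slide":[0,0,0],"rot":[3.532,-0.697,-9.864],"grip":0.58}
    - {"slide":[0,0,0],"rot":[3.532,-0.697,-9.864],"grip":0.58}
    - {"slide":[0,0,0],"rot":[3.532,-0.697,-9.864],"grip":0.58}
    - {"slide":[0,0,0],"rot":[3.532,-0.697,-9.864],"grip":0.58}
    - {"slide":[0,0,0],"rot":[3.532,-0.697,-9.864],"grip":0.58}

```text
time: 31.9
ee_pos: [0.5329, 0.0984, 0.1225]
eef_rot: [0.286, 0.942, 0.017, 0.173]
ft_force: [0.2, -0.5, 0.2]
width: 0.0502
grip_force: 0.0
```

arm_command:
  steps:
    - {"slide":[0,0,0],"rot":[3.532,-0.697,-9.864],"grip":0.56}
    - {"slide":[0,0,0],"rot":[3.532,-0.697,-9.864],"grip":0.53}
    - {"slide":[0,0,0],"rot":[3.532,-0.697,-9.864],"grip":0.51}
    - {"slide":[0,0,0],"rot":[3.532,-0.697,-9.864],"grip":0.49}
    - {"slide":[0,0,0],"rot":[0,0,0],"grip":0.48}
    - {"slide":[0,0,0],"rot":[0,0,0],"grip":0.47}
    - {"slide":[0,0,0],"rot":[0,0,0],"grip":0.46}
    - {"slide":[0,0,0],"rot":[0,0,0],"grip":0.45}

```text
time: 32.9
ee_pos: [0.5329, 0.0985, 0.1225]
eef_rot: [0.604, 0.778, 0.078, 0.155]
ft_force: [-0.8, 0.6, -0.6]
width: 0.0396
grip_force: 3.0
```

```bash
python3 st.py 3
```

```text
t 33.05 ee [0.5329 0.0985 0.1225] w 0.0396 g 3.00 j7 -0.33
F tool xyz [[ 0.5278 -0.7764 -0.169 ]
 [ 0.3091 -0.3356 -0.1812]
 [-0.4119 -0.7735 -0.8832]] mean [ 0.1417 -0.6285 -0.4111] tool x [-0.2222  0.9638 -0.1472] y [0.9153 0.2582 0.3091]
near 30 rot to it [-1.5329  0.269   4.2129]
```

arm_command:
  steps:
    - {"slide":[-0.00014,-4e-05,-5e-05],"rot":[0,0,0],"grip":0.4}
    - {"slide":[0,0,0],"rot":[0,0,0],"grip":0.4}
    - {"slide":[-5.7e-05,1.1e-05,0.00016],"rot":[-3.532,0.697,9.864],"grip":0.4}
    - {"slide":[-5.7e-05,1.1e-05,0.00016],"rot":[-3.532,0.697,9.864],"grip":0.4}
    - {"slide":[-5.7e-05,1.1e-05,0.00016],"rot":[-3.532,0.697,9.864],"grip":0.4}
    - {"slide":[-5.7e-05,1.1e-05,0.00016],"rot":[-3.532,0.697,9.864],"grip":0.4}
    - {"slide":[-5.7e-05,1.1e-05,0.00016],"rot":[-3.532,0.697,9.864],"grip":0.4}
    - {"slide":[-5.7e-05,1.1e-05,0.00016],"rot":[-3.532,0.697,9.864],"grip":0.4}
  newtons: 10

```text
time: 34.05
ee_pos: [0.5325, 0.0984, 0.1235]
eef_rot: [0.106, 0.979, -0.015, 0.173]
ft_force: [-0.3, -0.6, 0.9]
width: 0.0394
grip_force: 10.0
```

```bash
python3 st.py 3; python3 mk.py | grep redb
```

```text
t 34.2 ee [0.5326 0.0985 0.1235] w 0.0393 g 10.00 j7 0.76
F tool xyz [[ 0.8487 -0.7294 -0.3738]
 [-0.5796 -1.1521  0.3631]
 [ 0.5097 -0.7012 -0.6791]] mean [ 0.2596 -0.8609 -0.23  ] tool x [-0.9155  0.2113 -0.3425] y [0.2212 0.9752 0.0101]
near 90 rot to it [-0.5733  0.0952  1.6098]
redbox [229.5 195.5 291.5 256.5] mark [260.45 238.06] 232 mark dir deg 129.48651265548415
```

arm_command:
  steps:
    - {"slide":[-9e-05,-6e-05,0.00016],"rot":[-3.532,0.697,9.864],"grip":0.4}
    - {"slide":[-9e-05,-6e-05,0.00016],"rot":[-3.532,0.697,9.864],"grip":0.4}
    - {"slide":[-5.7e-05,1.1e-05,0.00016],"rot":[-3.532,0.697,9.864],"grip":0.4}
    - {"slide":[-5.7e-05,1.1e-05,0.00016],"rot":[-3.532,0.697,9.864],"grip":0.4}
    - {"slide":[-5.7e-05,1.1e-05,0.00016],"rot":[-3.532,0.697,9.864],"grip":0.4}
    - {"slide":[-5.7e-05,1.1e-05,0.00016],"rot":[-3.532,0.697,9.864],"grip":0.4}
    - {"slide":[-5.7e-05,1.1e-05,0.00016],"rot":[-3.532,0.697,9.864],"grip":0.4}
    - {"slide":[0,0,0],"rot":[0,0,0],"grip":0.4}
  newtons: 10

```text
time: 35.25
ee_pos: [0.5321, 0.0985, 0.1247]
eef_rot: [-0.496, 0.85, -0.115, 0.131]
ft_force: [-0.3, -0.3, 0.3]
width: 0.0394
grip_force: 10.0
```

```bash
python3 st.py 3; python3 mk.py | grep redb
```

```text
t 35.4 ee [0.5321 0.0985 0.1246] w 0.0390 g 10.00 j7 2.04
F tool xyz [[ 0.907  -0.4277 -1.0139]
 [-0.2184 -1.0937 -0.2822]
 [-0.5261 -0.9126 -0.3989]] mean [ 0.0541 -0.8113 -0.565 ] tool x [-0.474  -0.8739 -0.1076] y [-0.8137  0.4814 -0.3258]
near 150 rot to it [  3.9457  -0.7688 -10.9478]
redbox [228.5 194.5 291.5 256.5] mark [260.46 238.62] 262 mark dir deg 129.35160811059137
```

arm_command:
  steps:
    - {"slide":[-5.7e-05,1.1e-05,0.00016],"rot":[-3.532,0.697,9.864],"grip":0.4}
    - {"slide":[-5.7e-05,1.1e-05,0.00016],"rot":[-3.532,0.697,9.864],"grip":0.4}
    - {"slide":[-0.0001,2e-05,0.00028],"rot":[0,0,0],"grip":0.4}
    - {"slide":[-0.0001,2e-05,0.00028],"rot":[0,0,0],"grip":0.4}
    - {"slide":[-0.0001,2e-05,0.00028],"rot":[0,0,0],"grip":0.4}
    - {"slide":[-0.0001,2e-05,0.00028],"rot":[0,0,0],"grip":0.4}
    - {"slide":[0,0,0],"rot":[0,0,0],"grip":0.4}
    - {"slide":[0,0,0],"rot":[0,0,0],"grip":0.4}
  newtons: 10

```text
time: 36.45
ee_pos: [0.5315, 0.0986, 0.126]
eef_rot: [-0.645, 0.744, -0.138, 0.107]
ft_force: [0.8, -0.7, 0.3]
width: 0.0392
grip_force: 10.0
```

```bash
python3 st.py 3; python3 mk.py | grep redb
```

```text
t 36.6 ee [0.5315 0.0985 0.126 ] w 0.0396 g 10.00 j7 2.41
F tool xyz [[ 0.9901 -0.3712  1.0998]
 [-0.1538 -0.2777  1.0393]
 [ 0.0088 -0.4348  0.0938]] mean [ 0.2817 -0.3612  0.7443] tool x [-0.146  -0.9891  0.0181] y [-0.9303  0.1311 -0.3426]
near -180 rot to it [ 1.021  -0.1895 -2.7731]
near 180 rot to it [ 1.021  -0.1895 -2.7731]
redbox [229.5 194.5 291.5 256.5] mark [260.35 238.75] 248 mark dir deg 129.22278735619668
```

arm_command:
  steps:
    - {"slide":[-0.00034,7e-05,0.00094],"rot":[0,0,0],"grip":0.4}
    - {"slide":[-0.00034,7e-05,0.00094],"rot":[0,0,0],"grip":0.4}
    - {"slide":[-0.00067,0.00013,0.00188],"rot":[0,0,0],"grip":0.4}
    - {"slide":[-0.00067,0.00013,0.00188],"rot":[0,0,0],"grip":0.4}
    - {"slide":[-0.00067,0.00013,0.00188],"rot":[0,0,0],"grip":0.4}
    - {"slide":[-0.00135,0.00027,0.00376],"rot":[0,0,0],"grip":0.4}
    - {"slide":[-0.00135,0.00027,0.00376],"rot":[0,0,0],"grip":0.4}
    - {"slide":[-0.00269,0.00053,0.00752],"rot":[0,0,0],"grip":0.4}
  newtons: 10

```text
time: 37.65
ee_pos: [0.5232, 0.1001, 0.1488]
eef_rot: [-0.645, 0.744, -0.138, 0.107]
ft_force: [0.1, 0.6, -0.9]
width: 0.0394
grip_force: 10.0
```

```bash
python3 st.py 2; python3 mk.py | grep redb; python3 - <<'E'
from h import *
np.set_printoptions(precision=4,suppress=True)
T=shot('top');S=shot('side')
for n,p in(('top',T),('side',S)):print(n,[(d['bbox'],d['conf']) for d in eyes.look_for('tray',p)])
s=sensors.read_state();Q=R.from_quat(s['eef_rot'])
# upright: align tool z to -z (minimal), then extra turns about z
al=R.align_vectors([[0,0,-1]],[Q.as_matrix()[:,2]])[0]
print('upright rotvec',al.as_rotvec(degrees=True),'y after',(al*Q).as_matrix()[:,1], 'j',s['joint_positions'])
E
```

```text
t 37.75 ee [0.5237 0.1005 0.1497] w 0.0394 g 10.00 j7 2.39
F tool xyz [[-0.0803 -0.5769  0.5108]
 [-0.8529  0.2165  0.6499]] mean [-0.4666 -0.1802  0.5803] tool x [-0.1457 -0.9892  0.017 ] y [-0.9299  0.131  -0.3436]
near -180 rot to it [ 0.9702 -0.1192 -2.7955]
near 180 rot to it [ 0.9702 -0.1192 -2.7955]
redbox [229.5 194.5 291.5 256.5] mark [260.41 238.6 ] 244 mark dir deg 128.85134474145292
top [([320.9, 171.0, 372.2, 221.1], 0.88)]
side [([282.3, 127.9, 328.7, 163.6], 0.92), ([217.3, 219.4, 228.4, 226.7], 0.35), ([286.3, 193.9, 326.8, 239.2], 0.29)]
upright rotvec [ 3.9195 19.6698  0.    ] y after [-0.9898  0.1428  0.    ] j [-0.9106 -0.1064  0.4756  2.0945  0.3285  0.8796  2.3908]
```

The cap is off and held, with only its weight on the tool. Next I lift clear, bring it upright and carry it to the tray.

arm_command:
  steps:
    - {"slide":[-0.004,0,0.0125],"rot":[0.49,2.46,0],"grip":0.4}
    - {"slide":[-0.004,0,0.0125],"rot":[0.49,2.46,0],"grip":0.4}
    - {"slide":[-0.004,0,0.0125],"rot":[0.49,2.46,0],"grip":0.4}
    - {"slide":[-0.004,0,0.0125],"rot":[0.49,2.46,0],"grip":0.4}
    - {"slide":[-0.004,0,0.0125],"rot":[0.49,2.46,0],"grip":0.4}
    - {"slide":[-0.004,0,0.0125],"rot":[0.49,2.46,0],"grip":0.4}
    - {"slide":[-0.004,0,0.0125],"rot":[0.49,2.46,0],"grip":0.4}
    - {"slide":[-0.004,0,0.0125],"rot":[0.49,2.46,0],"grip":0.4}
  newtons: 12

```text
time: 39.0
ee_pos: [0.4944, 0.1002, 0.242]
eef_rot: [-0.654, 0.756, -0.012, 0.01]
ft_force: [-0.1, -0.5, 0.3]
width: 0.0389
grip_force: 12.0
```

arm_command:
  steps:
    - {"slide":[0,-0.014,0],"rot":[0,0,-10],"grip":0.4}
    - {"slide":[0,-0.028,0],"rot":[0,0,-10],"grip":0.4}
    - {"slide":[0,-0.028,0],"rot":[0,0,-10],"grip":0.4}
    - {"slide":[0,-0.028,0],"rot":[0,0,-10],"grip":0.4}
    - {"slide":[0,-0.028,0],"rot":[0,0,-10],"grip":0.4}
    - {"slide":[0,-0.028,0],"rot":[0,0,-10],"grip":0.4}
    - {"slide":[0,-0.028,0],"rot":[0,0,-10],"grip":0.4}
    - {"slide":[0,-0.028,0],"rot":[0,0,-10],"grip":0.4}

```text
time: 40.0
ee_pos: [0.4947, -0.1104, 0.242]
eef_rot: [-0.013, 1.0, -0.016, 0.0]
ft_force: [-0.4, 1.7, -0.9]
width: 0.039
grip_force: 12.0
```

arm_command:
  steps:
    - {"slide":[0,-0.03,0],"rot":[0,0,-10],"grip":0.4}
    - {"slide":[0,-0.03,0],"rot":[0,0,-10],"grip":0.4}
    - {"slide":[0,-0.03,0],"rot":[0,0,-10],"grip":0.4}
    - {"slide":[0,-0.03,0],"rot":[0,0,-10],"grip":0.4}
    - {"slide":[0,-0.03,0],"rot":[0,0,-10],"grip":0.4}
    - {"slide":[0,-0.03,0],"rot":[0,0,0],"grip":0.4}
    - {"slide":[0,-0.03,0],"rot":[0,0,0],"grip":0.4}
    - {"slide":[0,-0.015,0],"rot":[0,0,0],"grip":0.4}

```text
time: 41.0
ee_pos: [0.494, -0.3365, 0.2416]
eef_rot: [0.409, 0.912, -0.015, -0.007]
ft_force: [0.4, -1.0, -0.7]
width: 0.0393
grip_force: 12.0
```

```bash
python3 - <<'E'
from h import *
np.set_printoptions(precision=4,suppress=True)
W=shot('wrist','w5.png');W=shot('wrist');s=sensors.read_state();Q=R.from_quat(s['eef_rot']);M=Q.as_matrix();e=s['ee_pos']
al=R.align_vectors([[0,0,-1]],[M[:,2]])[0]
print(s['time'],'ee',e,'F',s['ft_force'],'w',s['width'],s['grip_force'],'tilt fix',al.as_rotvec(degrees=True),'j',s['joint_positions'])
o,d=ray(W,(260.4,238.6)) # mark, fixed in wrist view
# closest point of tool axis to the mark ray
z=M[:,2];n=np.cross(d,z);A=np.c_[d,-z,n];k=np.linalg.solve(A,e-o);print('mark tool z mm',k[1]*1000,'-> cap bottom at tool z',k[1]*1000+32,'miss',k[2]*np.linalg.norm(n)*1000)
print('tray',[(d['bbox'],d['conf']) for d in eyes.look_for('tray',W)],'pred',[proj(W,[.4893+i*.075,-.3447+j*.075,.022]) for i in(1,-1) for j in(1,-1)])
E
```

```text
41.1 ee [ 0.4937 -0.3365  0.2417] F [ 0.2927 -0.8265  0.0554] w 0.03917744631458852 11.998053789138794 tilt fix [ 1.2964 -1.4523  0.    ] j [-0.3734  0.475   1.2175  1.5122 -0.412   1.4644  1.5776]
mark tool z mm -30.16704339678541 -> cap bottom at tool z 1.8329566032145905 miss 0.9642974599466665
tray [([194.5, 89.6, 327.0, 203.3], 0.59)] pred [array([330.8565, 158.5665]), array([264.0957, 225.912 ]), array([255.8013,  87.9883]), array([191.4909, 165.6808])]
```

View pics/w5.png

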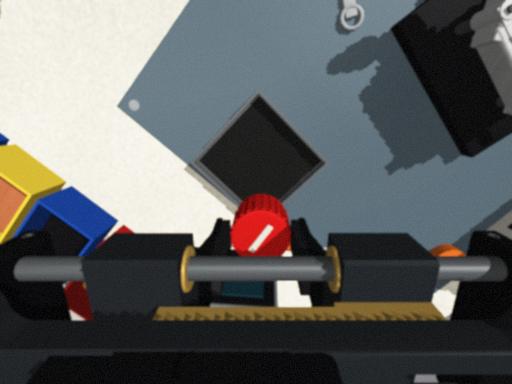

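The cap hangs upright between the pads at about (260,230), and the tray shows at about (258,160), where I predicted it. I fix the last 2° of tilt and descend.

arm_command:
  steps:
    - {"slide":[-0.0006,-0.001,-0.026],"rot":[0.16,-0.18,0],"grip":0.4}
    - {"slide":[-0.0006,-0.001,-0.026],"rot":[0.16,-0.18,0],"grip":0.4}
    - {"slide":[-0.0006,-0.001,-0.026],"rot":[0.16,-0.18,0],"grip":0.4}
    - {"slide":[-0.0006,-0.001,-0.026],"rot":[0.16,-0.18,0],"grip":0.4}
    - {"slide":[-0.0006,-0.001,-0.026],"rot":[0.16,-0.18,0],"grip":0.4}
    - {"slide":[-0.0006,-0.001,-0.026],"rot":[0.16,-0.18,0],"grip":0.4}
    - {"slide":[-0.0006,-0.001,-0.026],"rot":[0.16,-0.18,0],"grip":0.4}
    - {"slide":[-0.0003,-0.001,-0.026],"rot":[0.16,-0.18,0],"grip":0.4}

```text
time: 42.15
ee_pos: [0.4908, -0.3412, 0.0331]
eef_rot: [0.408, 0.913, 0.001, 0.0]
ft_force: [0.2, -0.1, -0.4]
width: 0.0395
grip_force: 12.0
```

```bash
cat > dn.py <<'E'
from h import *
np.set_printoptions(precision=4,suppress=True)
F=[]
for i in range(3): eyes.camera('wrist');s=sensors.read_state();F.append(s['ft_force'])
M=R.from_quat(s['eef_rot']).as_matrix();print(s['time'],s['ee_pos'],'F',np.mean(F,0),'w',s['width'],s['grip_force'],R.align_vectors([[0,0,-1]],[M[:,2]])[0].as_rotvec(degrees=True))
E
python3 dn.py
```

```text
42.3 [ 0.4899 -0.3413  0.0333] F [-0.675   0.2847 -1.5616] w 0.03929499205967358 11.998331844806671 [-0.0983 -0.0673  0.    ]
```

arm_command:
  steps:
    - {"slide":[0,-0.0005,-0.004],"rot":[0,0,0],"grip":0.4}
    - {"slide":[0,-0.0005,-0.004],"rot":[0,0,0],"grip":0.4}
    - {"slide":[0,-0.0005,-0.004],"rot":[0,0,0],"grip":0.4}
    - {"slide":[0,-0.0005,-0.003],"rot":[0,0,0],"grip":0.4}
    - {"slide":[0,0,-0.002],"rot":[0,0,0],"grip":0.4}
    - {"slide":[0,0,-0.002],"rot":[0,0,0],"grip":0.4}
    - {"slide":[0,0,-0.001],"rot":[0,0,0],"grip":0.4}
    - {"slide":[0,0,-0.001],"rot":[0,0,0],"grip":0.4}

```text
time: 43.3
ee_pos: [0.4901, -0.3447, 0.013]
eef_rot: [0.409, 0.913, 0.0, 0.0]
ft_force: [-0.2, 0.6, -0.9]
width: 0.0391
grip_force: 12.0
```

```bash
python3 dn.py
```

```text
43.45 [ 0.4901 -0.3447  0.013 ] F [-0.0683 -0.0172 -0.4322] w 0.03903125366556351 11.99832558631897 [-0.0396  0.0441  0.    ]
```

Next I creep down 0.5 mm per row, reading every 4 mm.

arm_command:
  steps:
    - {"slide":[0,0,-0.0005],"rot":[0,0,0],"grip":0.4}
    - {"slide":[0,0,-0.0005],"rot":[0,0,0],"grip":0.4}
    - {"slide":[0,0,-0.0005],"rot":[0,0,0],"grip":0.4}
    - {"slide":[0,0,-0.0005],"rot":[0,0,0],"grip":0.4}
    - {"slide":[0,0,-0.0005],"rot":[0,0,0],"grip":0.4}
    - {"slide":[0,0,-0.0005],"rot":[0,0,0],"grip":0.4}
    - {"slide":[0,0,-0.0005],"rot":[0,0,0],"grip":0.4}
    - {"slide":[0,0,-0.0005],"rot":[0,0,0],"grip":0.4}

```text
time: 44.45
ee_pos: [0.4901, -0.3447, 0.009]
eef_rot: [0.409, 0.913, 0.001, 0.0]
ft_force: [-1.4, 2.1, 4.6]
width: 0.0391
grip_force: 12.0
```

```bash
python3 dn.py
```

```text
44.6 [ 0.4902 -0.3447  0.0091] F [-1.068   0.6028  2.0917] w 0.03892497022501942 12.00170785188675 [-0.0507  0.049   0.    ]
```

arm_command:
  steps:
    - {"slide":[0,0,-0.0002],"rot":[0,0,0],"grip":0.42}
    - {"slide":[0,0,0],"rot":[0,0,0],"grip":0.44}
    - {"slide":[0,0,0],"rot":[0,0,0],"grip":0.45}
    - {"slide":[0,0,0],"rot":[0,0,0],"grip":0.47}
    - {"slide":[0,0,0],"rot":[0,0,0],"grip":0.5}
    - {"slide":[0,0,0],"rot":[0,0,0],"grip":0.55}
    - {"slide":[0,0,0],"rot":[0,0,0],"grip":0.62}
    - {"slide":[0,0,0],"rot":[0,0,0],"grip":0.65}
  newtons: 3

```text
time: 45.6
ee_pos: [0.4901, -0.3447, 0.0088]
eef_rot: [0.409, 0.913, 0.0, 0.0]
ft_force: [0.4, -0.6, -0.2]
width: 0.055
grip_force: 0.0
```

```bash
python3 dn.py
```

```text
45.75 [ 0.4901 -0.3447  0.0088] F [-0.0412 -0.1302  0.3283] w 0.0561987001632464 0.0 [-0.0427  0.0464  0.    ]
```

arm_command:
  steps:
    - {"slide":[0,0,0.002],"rot":[0,0,0],"grip":0.65}
    - {"slide":[0,0,0.004],"rot":[0,0,0],"grip":0.65}
    - {"slide":[0,0,0.008],"rot":[0,0,0],"grip":0.65}
    - {"slide":[0,0,0.015],"rot":[0,0,0],"grip":0.65}
    - {"slide":[0,0,0.02],"rot":[0,0,0],"grip":0.65}
    - {"slide":[0,0,0.03],"rot":[0,0,0],"grip":0.65}
    - {"slide":[0,0,0.03],"rot":[0,0,0],"grip":0.65}
    - {"slide":[0,0,0.03],"rot":[0,0,0],"grip":0.65}

```text
time: 46.75
ee_pos: [0.4901, -0.3449, 0.1501]
eef_rot: [0.409, 0.913, 0.001, 0.001]
ft_force: [0.2, 0.5, -0.2]
width: 0.0566
grip_force: 0.0
```

```bash
python3 dn.py; python3 - <<'E'
from fit import *
np.set_printoptions(precision=4,suppress=True)
W=shot('wrist');S=shot('side','s9.png');T=shot('top')
for n,p in(('wrist',W),('side',S),('top',T)):
    print(n,[(d['bbox'],round(d['conf'],2)) for d in eyes.look_for('cap_center',p)],'pred',proj(p,[.490,-.345,.02]),'tray',[d['bbox'] for d in eyes.look_for('tray',p)][:1])
A=W['pixels'][0:300,56:456]
cv2.imwrite('pics/w6.png',cv2.cvtColor(cv2.resize(A,(800,600)),cv2.COLOR_RGB2BGR))
E
```

```text
46.9 [ 0.4908 -0.3454  0.1502] F [ 0.7007 -0.2094  1.0939] w 0.056600804757692934 0.0 [0.0297 0.2249 0.    ]
wrist [([243.3, 155.7, 277.2, 195.5], 0.79)] pred [259.9251 174.5498] tray [[171.2, 76.5, 346.7, 249.6]]
side [([284.5, 231.1, 300.4, 248.9], 0.79), ([255.2, 248.9, 268.0, 258.9], 0.7), ([292.0, 133.2, 307.5, 149.4], 0.68), ([291.6, 287.2, 309.5, 309.5], 0.58)] pred [299.8465 140.2886] tray [[269.9, 119.6, 330.8, 166.7]]
top [([176.4, 157.5, 186.0, 161.5], 0.48), ([185.5, 241.4, 200.1, 255.5], 0.44), ([227.5, 217.2, 241.0, 233.5], 0.43), ([213.3, 201.0, 221.4, 209.4], 0.37)] pred [345.4715 196.6636] tray [[322.1, 174.4, 341.6, 211.7]]
```

View pics/w6.png

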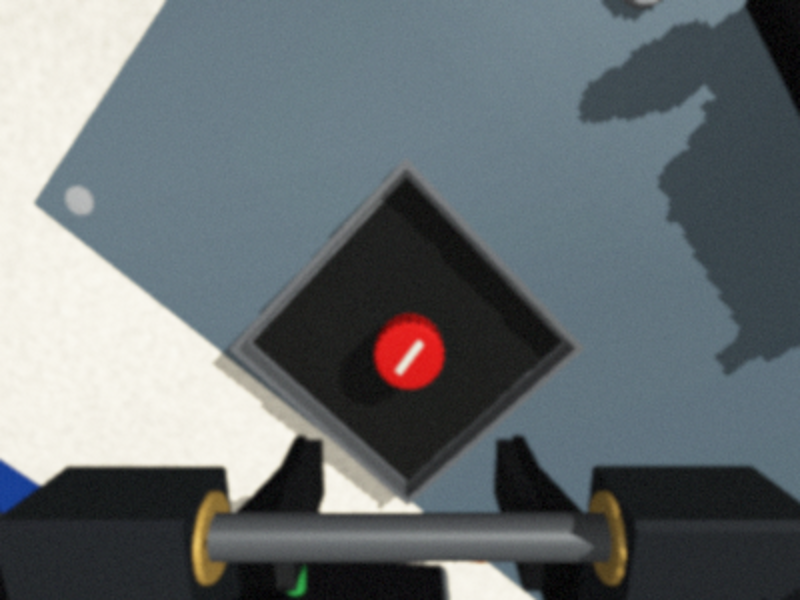

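The picture shows the cap standing in the middle of the tray at crop pixel (409,352), white mark up, with the gripper well clear and the tray unmoved. I hand in the job.

```bash
python3 -c "
from bench import order
print(order.close_job())"
```

```text
the job is handed in; nothing more can be done
None
```

The red cap is off the port and standing open side down in the middle of the grey tray, and the job was handed in at about 47 s. The grip slipped once on the thread, so I regripped lower. The highest side force I read while it was on the thread was about 3.6 N, and the last look showed the tray where it was.

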